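# Nest the fan trays in the scroll mounter's studio

### The arm

A 7-joint arm with a two-finger parallel gripper is mounted at the origin on the work surface. World frame = base frame: x ahead of the robot, y to its left, z up, the work surface at z = 0. Lengths are in m, angles in rad, forces in N, time in s.
With the tool pointing down it reaches from about 0.425 to 0.875 m from the base axis. Payload 9.9 kg.
Tool frame: the origin (TCP) lies between the finger pads; the fingertips stand 8 mm ahead of it and the grasp point (between the pads) lies 11 mm behind it; x points along the fingers, z is the direction in which the jaws open and shut, and the axes are right-handed (so a half turn about x gives the same grasp; the last joint's range is limited). The gripper opens to 85 mm and grips with 20 to 120 N. Pads are 22 mm wide; open, the fingers measure 114 mm over their backs; the gripper's body (76 mm by 85 mm) begins 54 mm behind the grasp point. The pads swing forward as they close: fully open they stand 13 mm farther back than shut.
Start: joints at [1.135, 0.576, 0.025, 1.437, -0.015, 1.129, -0.057], TCP at [0.233, -0.634, 0.239] pointing down, gripper open.
Joint ranges: [-2.76, 2.76], [-0.34, 2.15], [-1.52, 1.57], [0.19, 2.46], [-1.09, 4.23], [0.17, 1.99], [-2.82, 2.82]. Speed limits (rad/s): [2.22, 2.22, 3.01, 3.01, 3.14, 3.14, 3.14].

### API

Orientations are given as a unit quaternion [x, y, z, w].
In Python, from workcell import manip, optics, job gives the robot as it stands. The module is installed in compiled form; this text tells all that it offers.
- The arm moves only by the shell command python3 -m creep 'ROWS' [FORCE]. ROWS is JSON, a list of rows, each a list of 3 entries, a list of its own where there are three numbers: the opening, from -1 (shut) to 1 (fully open), then the shift along the tool's x, y, z in m, then the turn, a rotation vector about the tool's x, y, z in rad. In form: [[claw, [x, y, z], [wx, wy, wz]], ...]. A call has 1 to 20 rows; each row is the pose to reach, as a shift and turn from the pose measured when the call began, along the tool's axes at that moment; what a row does not reach only later rows make up. A row lasts 1/10 s, in which the tool goes at most 50 mm and 8.59 degrees, less where a joint would pass 70% of its speed; a pose out of reach is approached as far as the arm can. A call with a gripper value outside its range is refused whole. The fingers move at their own pace and stop on an object; FORCE is the grip in N (left out, the last holds). Time passes only in rows, so rows that repeat a pose let the fingers close. It gives the time, the measured TCP pose, the force and the opening at its end, in the units of the state.
- manip.read_state(): the state, without advancing time (a new reading comes with each control period).
- optics.snapshot(name): name is "side" or "top"; returns (picture, depth): 480x640x3 uint8, red, green, blue; 480x640 float32, m along the optical axis (not along the pixel's ray), 0 where there is no reading.
- optics.camera_model(name): a dict with "vertical_fov" (degrees; the focal length in pixels is half the picture's height over the tangent of half this angle, whatever the lens; pixels are square), "cx", "cy" (the principal point, pixels), "R" (3x3) and "t" (3): a world point X has camera coordinates R X + t. Camera axes: x right, y down, z forward; pixel columns grow to the right and rows downward; lengths in m; the calibration is good to about 2 mm. A picture is of the moment at which its call begins. camera_model takes no time and is no camera call.
- job.sign_off(): hands the job in, once; it reports no verdict.
Trained networks look in the newest picture that a camera, given by its name, has taken for a name from the list of things; names that differ only in an ending like _2 or _b are one class to them, and where a whole thing is asked for, a point or a joint stands for the part that bears it (a point fixed in the world has none). Each returns a list of dicts, best first, with "score" (0 to 1); they miss things now and then, are a little off and sometimes report something else, mostly with a low value. They report only what shows in the picture. A call takes as long as a camera call.
- optics.masks_of(query, camera): "mask" (480x640 bool, what is visible of it) and "xy" ([column, row] in pixels, amid what is visible of it).
The state is a dict: "t": time; "qpos": joint angles; "dq": joint speeds; "effort": joint torques, N m; "ee_pos": TCP position; "eef_rot": TCP orientation; "contact_force": force on the tool from outside, world axes, zero at the start; "wrist_torque": the same for the moment, N m; "gripper_width": opening from 0.0 (shut) to 1.0 (fully open).
Only numpy, scipy, OpenCV 4.12 (cv2) and the standard library are available. Lean on these libraries where they do the work, as an engineer would, in place of code of your own. Each camera call takes 0.05 s, during which the arm holds its last target.

### The job

Clear the red fan tray by standing the stone seal that is in it upright on the stamping mat, anywhere wholly on the mat. Then nest the trays: turn the green tray until its outline matches the red one and set it fully home in the red tray, and last do the same with the ivory tray in the green one. Set everything down gently, never drop it, and leave all the other things on the table where they are.

Things in the scene. Friction and masses are not known exactly. Their poses are not given: they have to be found in the camera images.
- tray_red: loose fan-shaped lacquer tray, red, gold line on the rim; holds the seal, becomes the bottom of the nest. A band between two arcs, 68 mm apart, about a centre at x = -80 mm, reaching 42 deg either side of +x; 154 mm across the wide arc, 38 mm high, about 0.2 kg. Origin: underside, on the middle line halfway between the arcs (rim at x = +-34 mm). x points to the wide convex arc, z up. Wide corners at x 6, y +-77 mm
- tray_green: celadon green tray, empty, of the same shape, size, origin and axes as the red one; stands on the table turned 0.35 to 2.25 rad (counter-clockwise from above) from the red one. Section of all trays: floor 3 mm thick, 32 mm wide inside; walls slope outwards; around the top a lip, outer face upright and 16 mm high (z 22 to 38 mm), top 5 mm wide; under the lip the wall steps in 8.5 mm
- tray_ivory: ivory white tray, empty, same shape, size, origin and axes; stands on the table turned 0.35 to 2.25 rad clockwise from the red one. Nesting: with outlines matched (same x direction) a tray drops into the one below until lip rests on lip, its origin 16 mm above the other's; 3.5 mm play all round when home, more while entering. Not matched, it stays about 20 mm too high or tilts
- tray_red_grip (a point): middle of the red tray's lip: 30 mm above its origin, same axes. A tray is gripped here from above across its 68 mm, fingers closing along its x on the two upright lip faces, at x = +-34 mm (the flat there is 33 mm long on the wide arc, 14 mm on the concave arc). The mass centre is within 6 mm. Fingers reaching below the lip would meet the lip of the tray it is nested in
- tray_green_grip (a point): the same point on the green tray
- tray_ivory_grip (a point): the same point on the ivory tray
- seal: stone seal, dark blue: a square column 22 x 22 x 62 mm with a low dome (20 mm across, to z = 70 mm) on top; stands upright on the floor of the red tray (35 mm of its height above the tray's rim). Origin: centre of its square foot; x and y across its flat sides, z up. About 0.09 kg.
- mat: square grey felt stamping mat, fixed, 110 x 110 x 6 mm. Origin: centre of its underside, its top is at z = 6 mm; x and y along its sides.
- inkstone: black slate inkstone, 130 x 90 x 24 mm, bystander. Origin: centre of its underside.
- ink_bottle: black ink bottle with red cap, 54 mm across, 115 mm high, bystander. Origin: centre of its underside.
- paste_box: round white and blue porcelain seal-paste box, 73 mm across, 36 mm high, bystander. Origin: centre of its underside.
- paperweight: brass bar paperweight, 160 x 26 x 20 mm, bystander. Origin: centre of its underside.
- water_cup: white porcelain water cup, 72 mm across, 55 mm high, bystander. Origin: centre of its underside.
- brush_rest: blue porcelain mountain-shaped brush rest with a writing brush lying across it (fixed to it), 240 x 100 mm, 53 mm high, bystander; the brush lies along x. Origin: centre of the rest's underside.
- brush_pot: white porcelain brush pot full of brushes, 100 mm across, 240 mm high with the brushes, bystander. Origin: centre of its underside.

How it is judged:
On the way, in this order (a step that is already met when the one before it is completed fails the run):
1. the seal stands upright on the stamping mat (x of seal in the frame of mat between -0.045 and 0.045 m and y of seal in the frame of mat between -0.045 and 0.045 m and z of seal in the frame of mat between 0.003 and 0.009 m and angle between seal's own z axis and vertical below 0.1 rad and linear speed of seal below 0.02 m/s), for 0.2 s.
2. the green tray is home in the red tray (horizontal distance between tray_green and tray_red below 0.006 m and z of tray_green in the frame of tray_red between 0.0135 and 0.0185 m and angle between the x axis of tray_green and the x axis of tray_red, either way round below 0.08 rad and angle between the z axis of tray_green and the z axis of tray_red, either way round below 0.05 rad and linear speed of tray_green below 0.02 m/s), for 0.2 s.
3. the ivory tray is home in the green tray (horizontal distance between tray_ivory and tray_green below 0.006 m and z of tray_ivory in the frame of tray_green between 0.0135 and 0.0185 m and angle between the x axis of tray_ivory and the x axis of tray_green, either way round below 0.08 rad and angle between the z axis of tray_ivory and the z axis of tray_green, either way round below 0.05 rad and linear speed of tray_ivory below 0.02 m/s), for 0.2 s.
At the end, for the whole second after the job is handed in: Seal upright (0.1 rad) on the mat, within 45 mm of its middle each way. Red tray flat on the table, green home in red, ivory home in green: origins within 6 mm sideways and 13.5 to 18.5 mm above the one below, turned within 0.08 rad, level within 0.05 rad. All at rest (all of step 1 and all of step 2 and all of step 3 and height (world z) of tray_red below 0.004 m and angle between tray_red's own z axis and vertical below 0.05 rad and linear speed of tray_red below 0.02 m/s); the robot touches nothing.
It fails at once if one of the other things on the table (inkstone, ink bottle, paste box, paperweight, cup, brush rest, brush pot) is moved more than 25 mm (distance of any of inkstone, ink_bottle, paste_box, paperweight, water_cup, brush_rest, brush_pot from where it was at the start of the episode above 0.025 m).
It fails at once if the seal or a tray is dropped: it falls free faster than 0.7 m/s, as from 25 mm or more ((contact force between the fingers and seal below 0.05 N and linear speed of seal above 0.7 m/s) or (contact force between the fingers and tray_red below 0.05 N and linear speed of tray_red above 0.7 m/s) or (contact force between the fingers and tray_green below 0.05 N and linear speed of tray_green above 0.7 m/s) or (contact force between the fingers and tray_ivory below 0.05 N and linear speed of tray_ivory above 0.7 m/s)).
It fails at once if a tray or the seal is tipped over (more than 0.7 rad) (angle between any of seal, tray_red, tray_green, tray_ivory's own z axis and vertical above 0.7 rad).
It also fails if it takes over 72 s, if anything falls off the work surface, if the arm or the gripper's body presses on something with over 40 N, if the wrist force passes 120 N, or if a joint passes its speed limit or range.

## Working session

There is one attempt and no reset: what is moved stays moved. The work goes in short steps, Python scripts to look and compute and a shell command to move; the robot and the scene stay as the last step left them, time stands still between calls to the robot, and variables do not carry over. Pictures are saved under pics/ and viewed, and the job is handed in when it is done.

```bash
mkdir -p pics
cat > h.py <<'E'
import numpy as np, cv2, json
from workcell import manip, optics, job
def snap(n,f):
    p,d=optics.snapshot(n); cv2.imwrite('pics/'+f,cv2.cvtColor(p,cv2.COLOR_RGB2BGR)); np.savez('/tmp/'+n+'.npz',p=p,d=d); return p,d
def cam(n):
    m=optics.camera_model(n); f=240/np.tan(np.radians(m['vertical_fov'])/2); return f,m['cx'],m['cy'],np.array(m['R']),np.array(m['t'])
def world(n,d):
    f,cx,cy,R,t=cam(n); v,u=np.mgrid[0:480,0:640]
    P=np.stack([(u-cx)/f*d,(v-cy)/f*d,d],-1); W=(P-t)@R; W[d<=0]=np.nan; return W
E
python3 - <<'E'
from h import *
for n in('top','side'):
    snap(n,n+'0.png'); m=optics.camera_model(n); print(n,m)
s=manip.read_state();print(s)
E
```

```text
top {'vertical_fov': 43.86625138290028, 'cx': 320.54481540638756, 'cy': 243.92214377686633, 'R': array([[-0.02935419, -0.99934731,  0.02105418],
       [-0.98975858,  0.02611582, -0.14034212],
       [ 0.13970068, -0.02495819, -0.98987919]]), 't': array([-0.00707317,  0.57278947,  1.32115082])}
side {'vertical_fov': 42.42880292143421, 'cx': 324.1880340704065, 'cy': 235.85457598658948, 'R': array([[-0.97232178, -0.23339441, -0.01083534],
       [-0.15505791,  0.67927321, -0.71731789],
       [ 0.17477814, -0.6957837 , -0.69666178]]), 't': array([0.54546999, 0.13105967, 1.44613001])}
{'t': 0.1, 'qpos': array([ 1.13518465,  0.57646295,  0.02485325,  1.43782146, -0.01497548,
        1.12895732, -0.05648782]), 'dq': array([ 0.00092891, -0.00043323, -0.00092859, -0.00169644, -0.00120232,
       -0.00016109, -0.00011365]), 'effort': array([ 6.76292155e-03, -7.67308903e+01,  2.25786522e+00, -2.86609215e+01,
        1.58625806e-02,  8.61660694e-03, -4.36291225e-05]), 'ee_pos': array([ 0.23247178, -0.63330237,  0.23851987]), 'eef_rot': array([ 0.40503609,  0.58023813, -0.4045029 ,  0.5793504 ]), 'contact_force': array([ 0.5699392 ,  0.56995843, -1.05843035]), 'wrist_torque': array([0.00635123, 0.00012601, 0.01540918]), 'gripper_width': 0.9992831493282015}
```

View pics/top0.png

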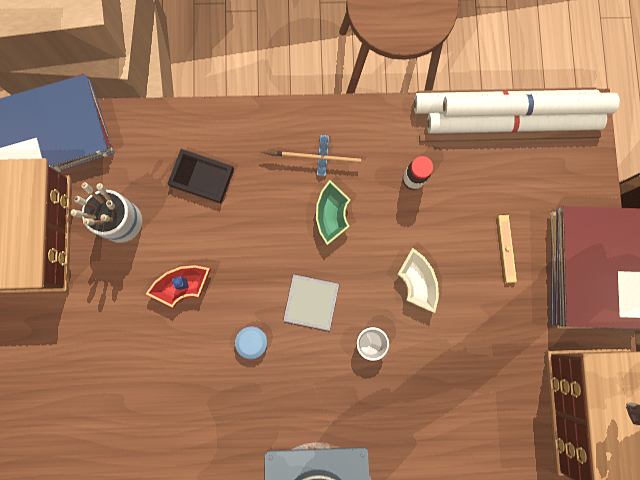

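View pics/side0.png

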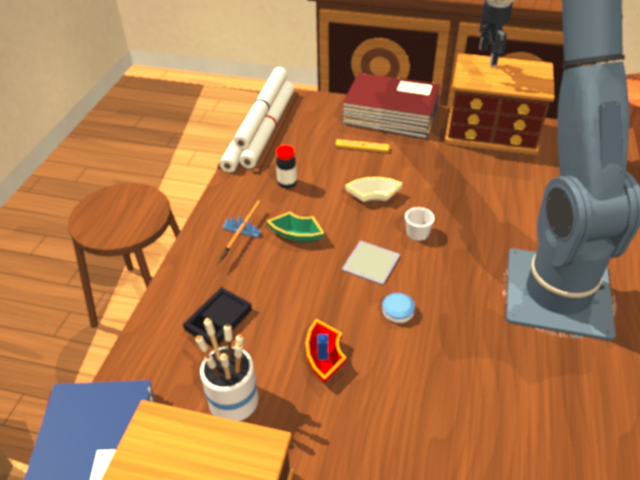

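```bash
cat > m.py <<'E'
from h import *
import sys
names=['tray_red','tray_green','tray_ivory','seal','mat','paste_box','water_cup']
out={}
for n in('top','side'):
    W=world(n,np.load('/tmp/%s.npz'%n)['d'])
    for q in names:
        r=optics.masks_of(q,n)
        for e in r[:2]:
            m=e['mask']; w=W[m]; print(n,q,round(e['score'],2),np.round(e['xy']),m.sum(),np.round(np.nanmedian(w,0),3),np.round(np.nanpercentile(w[:,2],[2,50,98]),3))
        if r: out[n+'_'+q]=r[0]['mask']
np.savez('/tmp/masks.npz',**out)
E
python3 m.py
```

```text
top tray_red 0.71 [178. 291.] 1396 [0.489 0.303 0.024] [-0.001  0.024  0.043]
top tray_green 0.67 [332. 210.] 1482 [ 0.652 -0.05   0.02 ] [-0.001  0.02   0.042]
top tray_ivory 0.85 [418. 282.] 1595 [ 0.485 -0.251  0.021] [-0.001  0.021  0.043]
top seal 0.56 [182. 282.] 162 [0.492 0.292 0.064] [0.01  0.064 0.076]
top mat 0.74 [310. 298.] 2350 [0.444 0.002 0.007] [-0.     0.007  0.013]
top paste_box 0.79 [253. 340.] 838 [0.357 0.141 0.033] [0.016 0.033 0.04 ]
top water_cup 0.67 [374. 342.] 850 [ 0.345 -0.134  0.012] [0.    0.012 0.059]
top water_cup 0.22 [322. 155.] 634 [ 0.784 -0.032  0.032] [0.002 0.032 0.043]
side tray_red 0.65 [333. 353.] 1415 [0.485 0.3   0.026] [-0.002  0.026  0.04 ]
side tray_green 0.89 [295. 224.] 1191 [ 0.649 -0.062  0.025] [-0.003  0.025  0.04 ]
side tray_green 0.22 [219. 314.] 2104 [0.744 0.253 0.017] [-0.001  0.017  0.027]
side tray_ivory 0.36 [363. 146.] 442 [ 0.554 -0.453  0.011] [-0.001  0.011  0.019]
side seal 0.65 [322. 346.] 301 [0.491 0.306 0.043] [-0.001  0.043  0.072]
side mat 0.69 [369. 262.] 1513 [0.441 0.007 0.004] [-0.001  0.004  0.01 ]
side paste_box 0.72 [399. 310.] 778 [0.353 0.153 0.029] [0.005 0.029 0.037]
side water_cup 0.96 [419. 222.] 747 [ 0.345 -0.132  0.033] [-0.001  0.033  0.056]
side water_cup 0.59 [361. 150.] 430 [ 0.553 -0.454  0.011] [-0.001  0.011  0.019]
```

```bash
cat > fit.py <<'E'
from h import *
from scipy.optimize import minimize
def outline(ri=.046,ro=.114,a=np.radians(42.5)):
    th=np.linspace(-a,a,25)
    return np.r_[np.c_[ro*np.cos(th),ro*np.sin(th)],np.c_[ri*np.cos(th[::-1]),ri*np.sin(th[::-1])]]-[.08,0]
O=outline()
def proj(n,X):
    f,cx,cy,R,t=cam(n); c=X@R.T+t; return np.c_[f*c[:,0]/c[:,2]+cx,f*c[:,1]/c[:,2]+cy]
S=4
def render(n,p,box,zb,zs=(.022,.030,.038)):
    x,y,a=p; c,s=np.cos(a),np.sin(a); u0,v0,u1,v1=box
    im=np.zeros(((v1-v0)*S,(u1-u0)*S),np.uint8)
    w=O@np.array([[c,s],[-s,c]])+[x,y]
    for z in zs:
        q=(proj(n,np.c_[w,np.full(len(w),z+zb)])-[u0,v0]+.5)*S
        cv2.fillPoly(im,[np.round(q*16).astype(np.int32)],255,shift=4)
    return cv2.resize(im,(u1-u0,v1-v0),interpolation=cv2.INTER_AREA)/255.
def sil(n,xy,zmin,r=.11,zmax=.05):
    z=np.load('/tmp/%s.npz'%n); W=world(n,z['d'])
    m=(np.hypot(W[...,0]-xy[0],W[...,1]-xy[1])<r)&(W[...,2]>zmin)&(W[...,2]<zmax)
    m=cv2.morphologyEx(m.astype(np.uint8),cv2.MORPH_CLOSE,np.ones((3,3)))
    cs,_=cv2.findContours(m,cv2.RETR_EXTERNAL,cv2.CHAIN_APPROX_NONE)
    c=max(cs,key=cv2.contourArea); o=np.zeros((480,640),np.uint8); cv2.drawContours(o,[c],-1,1,-1)
    return o
def fit(xy,zb=0,cams=('top','side'),zmin=.014,a0=None,name=''):
    data=[]
    for n in cams:
        m=sil(n,xy,zmin+zb,zmax=.05+zb); v,u=np.nonzero(m); b=(u.min()-12,v.min()-12,u.max()+13,v.max()+13)
        data.append((n,m[b[1]:b[3],b[0]:b[2]].astype(float),b))
    cost=lambda p:sum(np.abs(render(n,p,b,zb)-m).sum()/m.sum() for n,m,b in data)
    best=None
    for a in (np.arange(0,2*np.pi,.5) if a0 is None else [a0]):
        r=minimize(cost,[xy[0],xy[1],a],method='Nelder-Mead',options=dict(initial_simplex=[[xy[0],xy[1],a],[xy[0]+.015,xy[1],a],[xy[0],xy[1]+.015,a],[xy[0],xy[1],a+.3]],xatol=1e-4,fatol=1e-4))
        if best is None or r.fun<best.fun: best=r
    r=minimize(cost,best.x,method='Nelder-Mead',options=dict(initial_simplex=best.x+np.array([[0,0,0],[.004,0,0],[0,.004,0],[0,0,.08]])))
    x=r.x; x[2]=(x[2]+np.pi)%(2*np.pi)-np.pi; return x,r.fun
def overlay(n,ps,f,zb=0,box=None,sc=3):
    im=np.load('/tmp/%s.npz'%n)['p'][...,::-1].copy(); u0,v0,u1,v1=box or (0,0,640,480)
    im=cv2.resize(im[v0:v1,u0:u1],None,fx=sc,fy=sc,interpolation=cv2.INTER_CUBIC)
    for p in ps:
        c,s=np.cos(p[2]),np.sin(p[2]); w=O@np.array([[c,s],[-s,c]])+p[:2]
        q=(proj(n,np.c_[w,np.full(len(w),.038+(p[3] if len(p)>3 else 0))])-[u0,v0]+.5)*sc
        cv2.polylines(im,[np.round(q*16).astype(np.int32)],True,(255,0,255),1,cv2.LINE_AA,4)
    cv2.imwrite('pics/'+f,im)
E
python3 - <<'E'
from fit import *
I={'red':(.485,.302),'green':(.652,-.055),'ivory':(.485,-.251)}
P=[]
for k,xy in I.items():
    for c in (('top','side'),('top',),('side',)):
        x,f=fit(xy,cams=c); print(k,c,np.round(x,4),round(f,3))
        if len(c)==2:P.append(x)
overlay('top',P,'ov_top.png',box=(130,170,450,330),sc=2.5 and 2)
overlay('side',P,'ov_side.png',box=(250,160,420,390),sc=2)
np.save('/tmp/P.npy',P)
for n in('top','side'):
    W=world(n,np.load('/tmp/%s.npz'%n)['d'])
    for q,lo,hi,xy in(('seal',.055,.09,(.488,.302)),):
        m=(np.hypot(W[...,0]-xy[0],W[...,1]-xy[1])<.06)&(W[...,2]>lo)&(W[...,2]<hi)
        w=W[m]; print(n,q,m.sum(),w.mean(0),w.min(0),w.max(0))
    M=np.load('/tmp/masks.npz')[n+'_mat']; w=W[M]; w=w[~np.isnan(w[:,0])]; print('mat',n,cv2.minAreaRect((w[:,:2]*1000).astype(np.float32)),w.mean(0))
E
```

```text
Traceback (most recent call last):
  File "fit.py", line 33, in fit
    r=minimize(cost,[xy[0],xy[1],a],method='Nelder-Mead',options=dict(initial_simplex=[[xy[0],xy[1],a],[xy[0]+.015,xy[1],a],[xy[0],xy[1]+.015,a],[xy[0],xy[1],a+.3]],xatol=1e-4,fatol=1e-4))
  File "fit.py", line 30, in <lambda>
    cost=lambda p:sum(np.abs(render(n,p,b,zb)-m).sum()/m.sum() for n,m,b in data)
                  ~~~^^^^^^^^^^^^^^^^^^^^^^^^^^^^^^^^^^^^^^^^^^^^^^^^^^^^^^^^^^^^
  File "fit.py", line 30, in <genexpr>
    cost=lambda p:sum(np.abs(render(n,p,b,zb)-m).sum()/m.sum() for n,m,b in data)
                             ~~~~~~^^^^^^^^^^
  File "fit.py", line 15, in render
    q=(proj(n,np.c_[w,np.full(len(w),z+zb)])-[u0,v0]+.5)*S
       ~~~~^^^^^^^^^^^^^^^^^^^^^^^^^^^^^^^^^
  File "fit.py", line 8, in proj
    f,cx,cy,R,t=cam(n); c=X@R.T+t; return np.c_[f*c[:,0]/c[:,2]+cx,f*c[:,1]/c[:,2]+cy]
                ~~~^^^
  File "h.py", line 6, in cam
    m=optics.camera_model(n); f=240/np.tan(np.radians(m['vertical_fov'])/2); return f,m['cx'],m['cy'],np.array(m['R']),np.array(m['t'])
ValueError: time passes only in moves, steps and waits
```

```bash
sed -i 's/^def cam/import functools\n@functools.cache\ndef cam/' h.py
cat > f1.py <<'E'
from fit import *
I={'red':(.485,.302),'green':(.652,-.055),'ivory':(.485,-.251)}
P=[]
for k,xy in I.items():
    for c in (('top','side'),('top',),('side',)):
        x,f=fit(xy,cams=c); print(k,c,np.round(x,4),round(f,3))
        if len(c)==2:P.append(x)
overlay('top',P,'ov_top.png',box=(130,170,450,330),sc=2)
overlay('side',P,'ov_side.png',box=(250,160,420,390),sc=2)
np.save('/tmp/P.npy',P)
for n in('top','side'):
    W=world(n,np.load('/tmp/%s.npz'%n)['d'])
    for q,lo,hi,xy in(('seal',.055,.09,(.488,.302)),):
        m=(np.hypot(W[...,0]-xy[0],W[...,1]-xy[1])<.06)&(W[...,2]>lo)&(W[...,2]<hi)
        w=W[m]; print(n,q,m.sum(),w.mean(0),w.min(0),w.max(0))
    M=np.load('/tmp/masks.npz')[n+'_mat']; w=W[M]; w=w[~np.isnan(w[:,0])]; print('mat',n,cv2.minAreaRect((w[:,:2]*1000).astype(np.float32)),w.mean(0))
E
python3 f1.py
```

```text
red ('top', 'side') [0.4934 0.3016 0.3629] 0.074
red ('top',) [0.4942 0.3015 0.3597] 0.027
red ('side',) [0.4925 0.3014 0.3597] 0.026
green ('top', 'side') [ 0.6477 -0.0472  1.5024] 0.072
green ('top',) [ 0.6484 -0.0471  1.4981] 0.028
green ('side',) [ 0.6465 -0.0471  1.5062] 0.035
ivory ('top', 'side') [ 0.4837 -0.2492 -1.2939] 0.078
ivory ('top',) [ 0.4843 -0.2493 -1.2902] 0.029
ivory ('side',) [ 0.4828 -0.2486 -1.2884] 0.037
top seal 111 [0.49305365 0.29545279 0.06775834] [0.4813174  0.28410002 0.05509535] [0.50535783 0.309324   0.07737641]
mat top ((443.89154052734375, 1.8040618896484375), (114.84368896484375, 112.8457260131836), 77.3448715209961) [0.44377321 0.0021199  0.00682747]
side seal 112 [0.49128893 0.30145422 0.06501084] [0.47887787 0.2824896  0.05526223] [0.50498671 0.31224803 0.07558857]
mat side ((441.6068420410156, -1.4912338256835938), (123.48753356933594, 112.04878234863281), 76.16932678222656) [0.44155462 0.00590898 0.00440482]
```

Run:
```python
from h import *
z=np.load('/tmp/side.npz'); W=world('side',z['d'])
m=(np.hypot(W[...,0]-.2325,W[...,1]+.6333)<.11)&(W[...,2]>.1)&(W[...,2]<.4)
w=W[m]; o=np.argsort(w[:,2])[:25]; print(np.round(w[o],4)); print(m.sum())
from scipy.spatial.transform import Rotation as R
s=manip.read_state(); print(R.from_quat(s['eef_rot']).as_matrix().round(3))
p=z['p'][...,::-1]; cv2.imwrite('pics/g.png',cv2.resize(p[0:110,440:560],None,fx=5,fy=5,interpolation=cv2.INTER_CUBIC))
t=np.load('/tmp/top.npz')['p'][...,::-1]
a=cv2.resize(t[255:315,135:220],None,fx=6,fy=6,interpolation=cv2.INTER_CUBIC)
b=cv2.resize(p[310:390,290:360],None,fx=5,fy=5,interpolation=cv2.INTER_CUBIC)
H=max(a.shape[0],b.shape[0]); c=np.zeros((H,a.shape[1]+b.shape[1],3),np.uint8); c[:a.shape[0],:a.shape[1]]=a; c[:b.shape[0],a.shape[1]:]=b
c=cv2.resize(c,None,fx=.9,fy=.9)
cv2.imwrite('pics/seal.png',c)
```

```text
[[ 0.1771 -0.5437  0.1   ]
 [ 0.2444 -0.5286  0.1001]
 [ 0.2737 -0.538   0.1001]
 [ 0.2077 -0.5315  0.1001]
 [ 0.2794 -0.5367  0.1001]
 [ 0.1909 -0.5351  0.1002]
 [ 0.1881 -0.5355  0.1003]
 [ 0.1858 -0.5465  0.1004]
 [ 0.2649 -0.5342  0.1004]
 [ 0.2304 -0.5312  0.1004]
 [ 0.2364 -0.5352  0.1004]
 [ 0.2448 -0.533   0.1006]
 [ 0.2561 -0.5302  0.1008]
 [ 0.2136 -0.5343  0.1008]
 [ 0.1938 -0.5335  0.1008]
 [ 0.2336 -0.535   0.101 ]
 [ 0.208  -0.5351  0.1012]
 [ 0.1854 -0.5348  0.1012]
 [ 0.2193 -0.5322  0.1014]
 [ 0.2827 -0.5391  0.1015]
 [ 0.2597 -0.5388  0.1016]
 [ 0.1969 -0.5369  0.1016]
 [ 0.2766 -0.5349  0.1017]
 [ 0.2855 -0.538   0.1018]
 [ 0.2283 -0.5399  0.102 ]]
4337
[[ 0.     0.939  0.345]
 [-0.     0.345 -0.939]
 [-1.     0.     0.   ]]
```

View pics/ov_top.png

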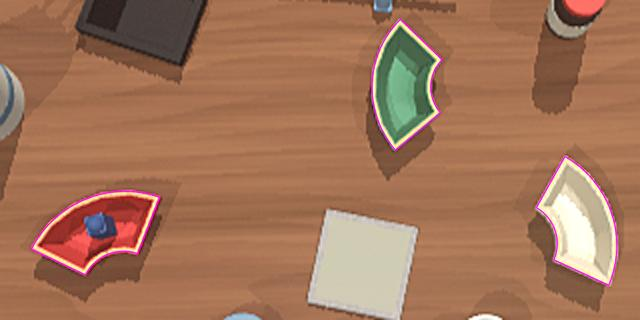

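View pics/seal.png

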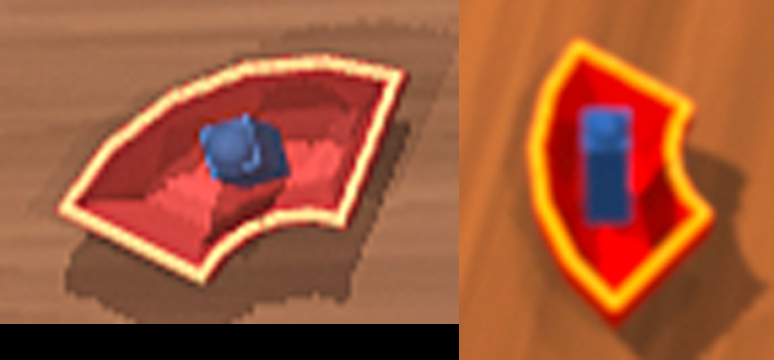

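View pics/g.png

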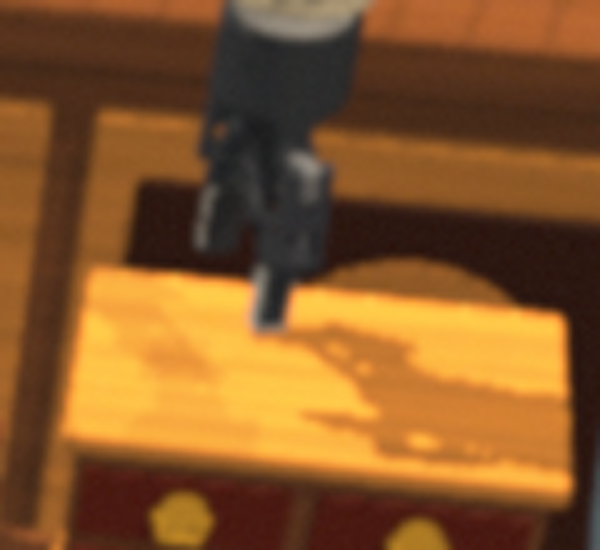

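```bash
cat > seal.py <<'E'
from fit import *
def fitseal(xy,zb,cams=('top','side'),r=.08):
    data=[]
    for n in cams:
        z=np.load('/tmp/%s.npz'%n); W=world(n,z['d']); p=z['p'].astype(int)
        m=(np.hypot(W[...,0]-xy[0],W[...,1]-xy[1])<r)&(p[...,2]>p[...,0]+20)
        k,l,st,_=cv2.connectedComponentsWithStats(m.astype(np.uint8)); m=l==1+st[1:,4].argmax()
        v,u=np.nonzero(m); b=(u.min()-10,v.min()-10,u.max()+11,v.max()+11); data.append((n,m[b[1]:b[3],b[0]:b[2]].astype(float),b))
    def rend(n,p,b):
        c,s=np.cos(p[2]),np.sin(p[2]); sq=.011*np.array([[1,1],[-1,1],[-1,-1],[1,-1]])@np.array([[c,s],[-s,c]])+p[:2]
        th=np.arange(0,6.28,.5); ci=np.c_[np.cos(th),np.sin(th)]
        X=np.vstack([np.c_[sq,np.full(4,zb)],np.c_[sq,np.full(4,zb+.062)],np.c_[p[:2]+.009*ci,np.full(len(ci),zb+.065)],np.c_[p[:2]+.004*ci,np.full(len(ci),zb+.0695)]])
        q=(proj(n,X)-b[:2]+.5)*S; im=np.zeros(((b[3]-b[1])*S,(b[2]-b[0])*S),np.uint8)
        cv2.fillConvexPoly(im,cv2.convexHull(np.round(q*16).astype(np.int32)),255,shift=4)
        return cv2.resize(im,(b[2]-b[0],b[3]-b[1]),interpolation=cv2.INTER_AREA)/255.
    cost=lambda p:sum(np.abs(rend(n,p,b)-m).sum()/m.sum() for n,m,b in data)
    res=[]
    for a in np.arange(-.6,.95,.3):
        x0=np.array([*xy,a]); r=minimize(cost,x0,method='Nelder-Mead',options=dict(initial_simplex=x0+np.array([[0,0,0],[.006,0,0],[0,.006,0],[0,0,.2]])))
        res.append((r.fun,*r.x))
    res.sort(); return res
if __name__=='__main__':
    for c in(('top','side'),('top',),('side',)):
        print(c,np.round(fitseal((.492,.299),.003,c)[:3],4))
E
python3 seal.py
```

```text
('top', 'side') [[0.7367 0.4939 0.2982 0.2435]
 [0.7417 0.4934 0.2981 0.241 ]
 [0.743  0.4936 0.2976 0.2472]]
('top',) [[ 0.2969  0.4935  0.2987 -0.0492]
 [ 0.2991  0.4939  0.2985  0.0396]
 [ 0.3269  0.4929  0.2988  0.2009]]
('side',) [[0.4114 0.4948 0.2971 0.243 ]
 [0.4118 0.4923 0.2965 0.2408]
 [0.4132 0.4944 0.2983 0.2433]]
```

Run:
```python
from fit import *
ims=[]
for n,b in(('top',(160,265,205,310)),('side',(300,325,345,370))):
    z=np.load('/tmp/%s.npz'%n); p=z['p']; W=world(n,z['d'])
    for k in range(2):
        im=cv2.resize(p[b[1]:b[3],b[0]:b[2],::-1],None,fx=8,fy=8,interpolation=cv2.INTER_NEAREST) 
        if k:
            c,s=np.cos(.24),np.sin(.24); sq=.011*np.array([[1,1],[-1,1],[-1,-1],[1,-1]])@np.array([[c,s],[-s,c]])+[.4937,.298]
            for zz in(.003,.065):
                q=(proj(n,np.c_[sq,np.full(4,zz)])-b[:2]+.5)*8; cv2.polylines(im,[np.int32(q)],True,(0,255,0),1)
        ims.append(im)
cv2.imwrite('pics/s2.png',np.vstack([np.hstack(ims[:2]),np.hstack(ims[2:])])[:,:])
p=np.load('/tmp/side.npz')['p'].astype(int); print((p[330:365,323]).tolist()[::3])
p=np.load('/tmp/top.npz')['p'].astype(int); print((p[280,170:195]).tolist()[::2])
```

```text
[[237, 0, 0], [211, 44, 86], [55, 109, 189], [49, 97, 163], [40, 78, 134], [28, 58, 102], [29, 59, 101], [29, 57, 101], [28, 57, 99], [30, 57, 99], [204, 23, 42], [255, 0, 0]]
[[145, 43, 35], [84, 136, 201], [77, 101, 153], [87, 115, 170], [87, 112, 167], [74, 93, 139], [62, 61, 88], [61, 63, 89], [43, 64, 96], [163, 51, 43], [156, 50, 44], [158, 51, 45], [156, 52, 47]]
```

View pics/s2.png

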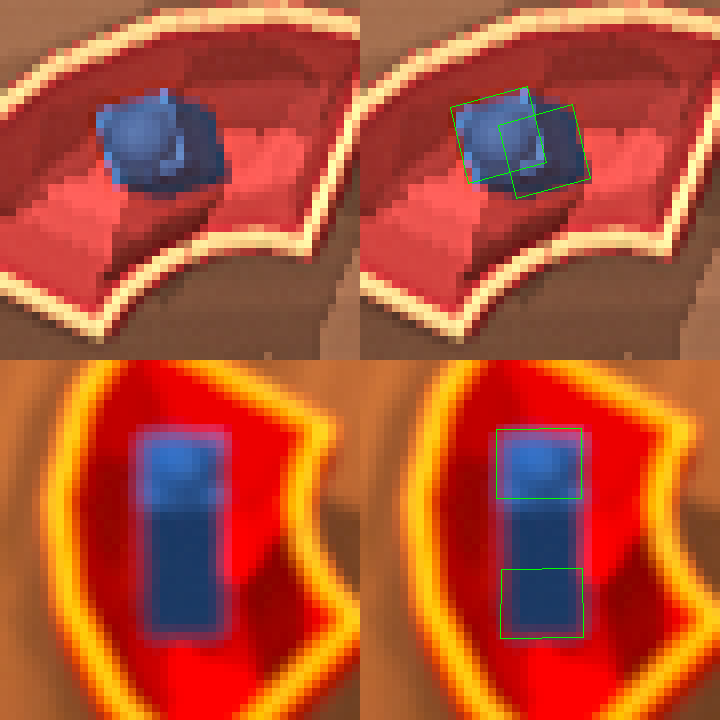

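```bash
cat > go.py <<'E'
# usage: go.py x y z jawdeg : prints shift & turn (tool axes), tool down, jaw (tool z) line at angle jawdeg (mod 180)
from h import *
import sys
from scipy.spatial.transform import Rotation as R
s=manip.read_state(); M=R.from_quat(s['eef_rot']).as_matrix()
print('t',round(s['t'],2),'pos',s['ee_pos'].round(4),'q',s['qpos'].round(2),'F',s['contact_force'].round(1),'w',round(s['gripper_width'],3),'jaw',round(np.degrees(np.arctan2(M[1,2],M[0,2])),2),'tilt',M[:2,0].round(4))
a=list(map(float,sys.argv[1:]))
for i in range(0,len(a),4):
    x,y,z,j=a[i:i+4]; best=None
    for k in(0,180):
        c,sn=np.cos(np.radians(j+k)),np.sin(np.radians(j+k))
        T=np.array([[0,sn,c],[0,-c,sn],[-1,0,0]])
        v=R.from_matrix(M.T@T).as_rotvec()
        print((np.array([x,y,z])-s['ee_pos'])@M.round(12) if 0 else np.round((np.array([x,y,z])-s['ee_pos'])@M,4),np.round(v,3))
E
python3 go.py .62 -.15 .24 -76 .4937 .2985 .16 -76.2
```

```text
t 0.8 pos [ 0.2326 -0.6337  0.2393] q [ 1.14  0.58  0.02  1.44 -0.02  1.13 -0.06] F [-0.5 -0.1 -0.1] w 0.998 jaw -69.84 tilt [ 0.     -0.0001]Traceback (most recent call last):
  File "go.py", line 13, in <module>
    v=R.from_matrix(M.T@T).as_rotvec()
      ~~~~~~~~~~~~~^^^^^^^
  File "scipy/spatial/transform/_rotation.pyx", line 1143, in scipy.spatial.transform._rotation.Rotation.from_matrix
ValueError: Non-positive determinant (left-handed or null coordinate frame) in rotation matrix 0: [[ 9.99999998e-01 -1.91267801e-05  6.50903283e-05]
 [-1.20347708e-05 -9.94230880e-01 -1.07261167e-01]
 [-6.67663751e-05 -1.07261166e-01  9.94230878e-01]].
```

```bash
sed -i 's/\[0,sn,c\],\[0,-c,sn\]/[0,-sn,c],[0,c,sn]/' go.py; python3 go.py .62 -.15 .24 -76 .4937 .2985 .16 -76.2
```

```text
t 0.8 pos [ 0.2326 -0.6337  0.2393] q [ 1.14  0.58  0.02  1.44 -0.02  1.13 -0.06] F [-0.5 -0.1 -0.1] w 0.998 jaw -69.84 tilt [ 0.     -0.0001]
[-0.0007  0.5304 -0.3206] [ 0.107  0.    -0.   ]
[-0.0007  0.5304 -0.3206] [-3.034  0.     0.   ]
[ 0.0793  0.5663 -0.7851] [ 0.111  0.    -0.   ]
[ 0.0793  0.5663 -0.7851] [-3.031  0.     0.   ]
```

```bash
python3 -m creep '[[1,[0,0.53,-0.32],[0.1,0,0]],[1,[0,0.53,-0.32],[0.1,0,0]],[1,[0,0.53,-0.32],[0.1,0,0]],[1,[0,0.53,-0.32],[0.1,0,0]],[1,[0,0.53,-0.32],[0.1,0,0]],[1,[0,0.53,-0.32],[0.1,0,0]],[1,[0,0.53,-0.32],[0.1,0,0]],[1,[0,0.53,-0.32],[0.1,0,0]],[1,[0,0.53,-0.32],[0.1,0,0]],[1,[0,0.53,-0.32],[0.1,0,0]],[1,[0,0.53,-0.32],[0.1,0,0]],[1,[0,0.53,-0.32],[0.1,0,0]],[1,[0,0.566,-0.785],[0.11,0,0]],[1,[0,0.566,-0.785],[0.11,0,0]],[1,[0,0.566,-0.785],[0.11,0,0]],[1,[0,0.566,-0.785],[0.11,0,0]],[1,[0,0.566,-0.785],[0.11,0,0]],[1,[0,0.566,-0.785],[0.11,0,0]],[1,[0,0.566,-0.785],[0.11,0,0]],[1,[0,0.566,-0.785],[0.11,0,0]]]' 60; python3 go.py .4937 .2985 .16 -76.2
```

```text
t: 2.8
ee_pos: [0.5114, 0.2247, 0.2397]
eef_rot: [0.436, 0.556, -0.436, 0.557]
contact_force: [0.8, -0.8, -0.0]
gripper_width: 1.001
t 2.8 pos [0.5114 0.2247 0.2397] q [-0.44  0.4  -0.08  1.75  0.04  0.99 -1.87] F [ 0.8 -0.8 -0. ] w 1.001 jaw -76.15 tilt [0.0007 0.0002]
[ 0.0797  0.0004 -0.0759] [ 0.001 -0.    -0.001]
[ 0.0797  0.0004 -0.0759] [-3.141e+00  1.000e-03 -0.000e+00]
```

```bash
python3 -m creep '[[1,[0.0,0,-0.05],[0,0,0]],[1,[0.03,0,-0.076],[0,0,0]],[1,[0.08,0,-0.076],[0,0,0]],[1,[0.12,0,-0.076],[0,0,0]],[1,[0.12,0,-0.076],[0,0,0]],[1,[0.12,0,-0.076],[0,0,0]]]' ; python3 go.py .4937 .2985 .05 -76.2
python3 - <<'E'
from h import *
p,d=snap('side','a1.png'); q,_=snap('top','a1t.png')
a=cv2.resize(p[250:400,230:420,::-1],(570,450),interpolation=cv2.INTER_CUBIC);cv2.imwrite('pics/a1c.png',a)
W=world('side',d)
m=(np.hypot(W[...,0]-.4937,W[...,1]-.2985)<.09)&(W[...,2]>.08)&(W[...,2]<.17)
w=W[m]; print(np.round(np.percentile(w[:,2],[0,1,2,5,10]),4)); print(np.round(w[np.argsort(w[:,2])[:12]],3))
E
```

```text
t: 3.4
ee_pos: [0.4935, 0.2984, 0.1202]
eef_rot: [0.436, 0.556, -0.436, 0.557]
contact_force: [-0.2, 0.4, 0.4]
gripper_width: 1.002
t 3.4 pos [0.4935 0.2984 0.1202] q [-0.57  0.56 -0.09  1.84  0.07  0.74 -2.03] F [-0.2  0.4  0.4] w 1.002 jaw -76.17 tilt [ 0.0002 -0.0002]
[ 0.0702  0.0002 -0.0001] [ 0.  0. -0.]
[ 0.0702  0.0002 -0.0001] [-3.141  0.     0.   ]
[0.1236 0.1258 0.1276 0.128  0.1285]
[[0.491 0.346 0.124]
 [0.488 0.348 0.128]
 [0.489 0.346 0.128]
 [0.473 0.345 0.128]
 [0.471 0.345 0.128]
 [0.474 0.343 0.128]
 [0.472 0.343 0.129]
 [0.486 0.351 0.129]
 [0.478 0.35  0.13 ]
 [0.482 0.349 0.131]
 [0.483 0.352 0.131]
 [0.479 0.352 0.132]]
```

View pics/a1c.png

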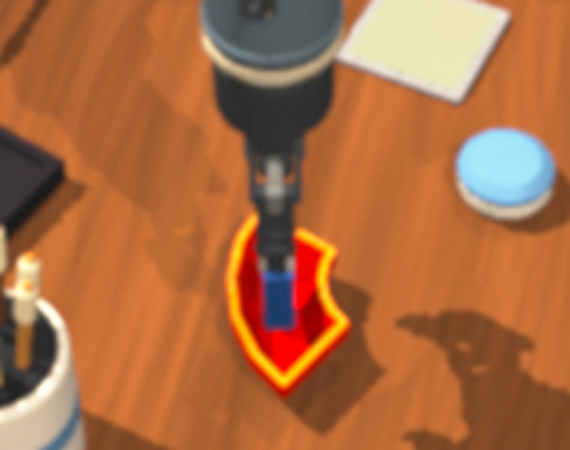

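```bash
python3 -m creep '[[1,[0.03,0,0],[0,0,0]],[1,[0.06,0,0],[0,0,0]],[1,[0.071,0,0],[0,0,0]],[1,[0.071,0,0],[0,0,0]],[0.2,[0.071,0,0],[0,0,0]],[-0.2,[0.071,0,0],[0,0,0]],[-0.6,[0.071,0,0],[0,0,0]],[-1,[0.071,0,0],[0,0,0]],[-1,[0.071,0,0],[0,0,0]],[-1,[0.071,0,0],[0,0,0]],[-1,[0.071,0,0],[0,0,0]],[-1,[0.071,0,0],[0,0,0]],[-1,[0.071,0,0],[0,0,0]]]' 40; python3 go.py
```

```text
t: 4.8
ee_pos: [0.4953, 0.2994, 0.0516]
eef_rot: [0.438, 0.556, -0.435, 0.557]
contact_force: [-0.3, 1.0, 6.3]
gripper_width: 0.249
t 4.8 pos [0.4953 0.2994 0.0516] q [-0.57  0.66 -0.08  1.9   0.09  0.58 -2.04] F [-0.3  1.   6.3] w 0.249 jaw -76.2 tilt [0.0044 0.0027]
```

```bash
python3 -m creep '[[-1,[-0.005,0,0],[0,0,0]],[-1,[-0.01,0,0],[0,0,0]],[-1,[-0.02,0,0],[0,0,0]],[-1,[-0.05,0,0],[0,0,0]],[-1,[-0.09,0,0],[0,0,0]],[-1,[-0.09,0,0],[0,0,0]]]' ; python3 go.py .443 .0025 .12 -76.2
python3 - <<'E'
from h import *
p,d=snap('side','a2.png'); q,_=snap('top','a2t.png')
a=cv2.resize(p[230:400,230:420,::-1],(570,510),interpolation=cv2.INTER_CUBIC);cv2.imwrite('pics/a2c.png',a)
E
python3 f1.py | grep -v ivory
python3 - <<'E'
from h import *
for n in('top','side'):
    W=world(n,np.load('/tmp/%s.npz'%n)['d']); r=optics.masks_of('mat',n)[0]; m=cv2.erode(r['mask'].astype(np.uint8),np.ones((3,3)))>0
    w=W[m]; w=w[np.isfinite(w[:,0])&(abs(w[:,2]-.006)<.006)]; print(n,cv2.minAreaRect((w[:,:2]*1000).astype(np.float32)))
E
```

```text
t: 5.4
ee_pos: [0.4972, 0.3007, 0.147]
eef_rot: [0.441, 0.555, -0.432, 0.558]
contact_force: [-0.0, 0.7, -0.4]
gripper_width: 0.25
t 5.4 pos [0.4972 0.3007 0.147 ] q [-0.56  0.53 -0.09  1.82  0.07  0.79 -2.02] F [-0.   0.7 -0.4] w 0.25 jaw -76.21 tilt [0.0111 0.0073]
[ 0.0242 -0.124   0.2768] [-0.    -0.004 -0.013]
[ 0.0242 -0.124   0.2768] [ 3.141 -0.02   0.007]
red ('top', 'side') [0.683  0.1344 1.8628] 2.0
red ('top',) [ 0.4616  0.3843 -1.2177] 1.0
red ('side',) [0.4924 0.3018 0.3616] 0.893
green ('top', 'side') [ 0.6473 -0.047   1.5064] 0.942
green ('top',) [ 0.6485 -0.0471  1.5055] 0.03
green ('side',) [ 0.6458 -0.0478  1.5346] 0.896
top ((443.38458251953125, 2.712432861328125), (104.98319244384766, 104.59231567382812), 76.78993225097656)
side ((441.001220703125, 4.498268127441406), (108.64469909667969, 104.7022705078125), 76.30656433105469)f1.py:15: RuntimeWarning: Mean of empty slice.
  w=W[m]; print(n,q,m.sum(),w.mean(0),w.min(0),w.max(0))
  ret = um.true_divide(
Traceback (most recent call last):
  File "f1.py", line 15, in <module>
    w=W[m]; print(n,q,m.sum(),w.mean(0),w.min(0),w.max(0))
                                        ~~~~~^^^
ValueError: zero-size array to reduction operation minimum which has no identity
```

View pics/a2c.png

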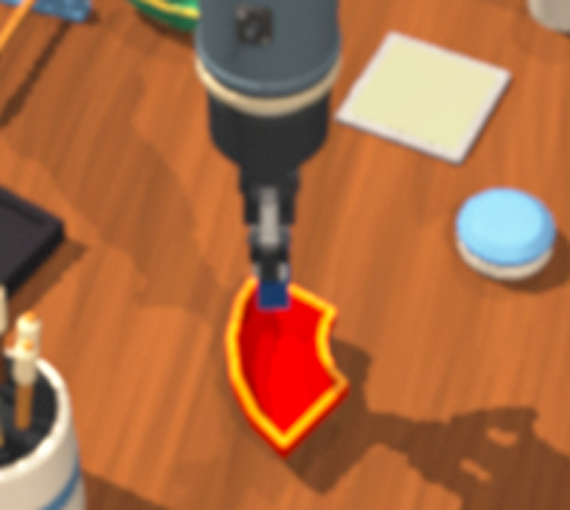

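```bash
python3 -m creep '[[-1,[0,-0.124,0.277],[0,-0.004,-0.013]],[-1,[0,-0.124,0.277],[0,-0.004,-0.013]],[-1,[0,-0.124,0.277],[0,-0.004,-0.013]],[-1,[0,-0.124,0.277],[0,-0.004,-0.013]],[-1,[0,-0.124,0.277],[0,-0.004,-0.013]],[-1,[0,-0.124,0.277],[0,-0.004,-0.013]],[-1,[0.025,-0.124,0.277],[0,-0.004,-0.013]],[-1,[0.05,-0.124,0.277],[0,-0.004,-0.013]],[-1,[0.075,-0.124,0.277],[0,-0.004,-0.013]],[-1,[0.085,-0.124,0.277],[0,-0.004,-0.013]],[-1,[0.085,-0.124,0.277],[0,-0.004,-0.013]],[-1,[0.085,-0.124,0.277],[0,-0.004,-0.013]]]' ; python3 go.py .443 .0025 .055 -76.2
python3 - <<'E'
from h import *
p,d=snap('side','a3.png')
a=cv2.resize(p[180:330,280:470,::-1],(760,600),interpolation=cv2.INTER_CUBIC);cv2.imwrite('pics/a3c.png',a)
W=world('side',d); q=p.astype(int)
m=(np.hypot(W[...,0]-.443,W[...,1]-.0025)<.05)&(q[...,2]>q[...,0]+25); print(m.sum(),np.nanpercentile(W[m][:,2],[2,10,50,90]).round(4))
E
```

```text
t: 6.8
ee_pos: [0.44, 0.0005, 0.055]
eef_rot: [0.433, 0.558, -0.44, 0.555]
contact_force: [-0.1, 0.1, -0.7]
gripper_width: 0.249
t 6.8 pos [0.44   0.0005 0.055 ] q [-0.06  0.53 -0.07  2.23  0.11  0.39 -1.55] F [-0.1  0.1 -0.7] w 0.249 jaw -76.18 tilt [-0.0096 -0.0051]
[-0.0001  0.0034 -0.0012] [0.    0.003 0.011]
[-0.0001  0.0034 -0.0012] [-3.141 -0.017  0.004]
60 [0.0066 0.012  0.0219 0.0351]
```

View pics/a3c.png

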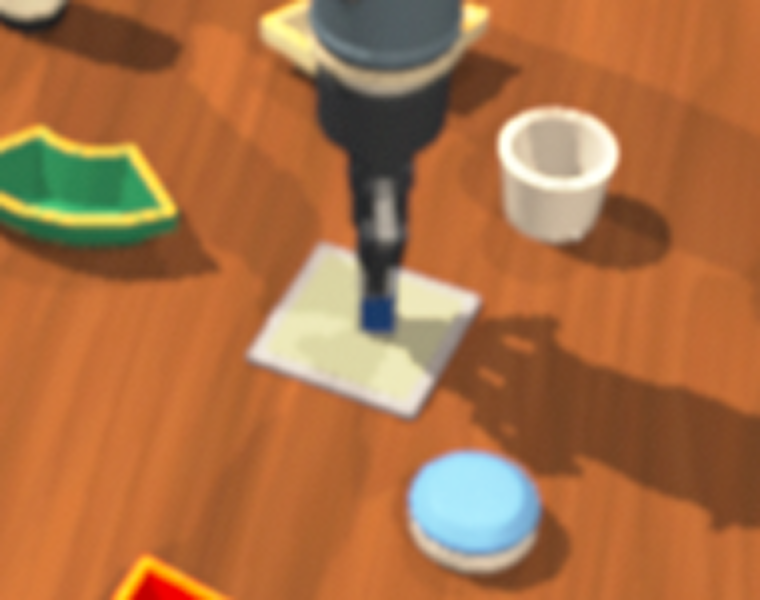

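```bash
python3 -m creep '[[-1,[0,0,0],[0,0.003,0.011]],[-1,[0.0005,0,0],[0,0.003,0.011]],[-1,[0.001,0,0],[0,0.003,0.011]],[-1,[0.001,0,0],[0,0.003,0.011]]]' ; python3 go.py .443 .0025 .055 -76.2
```

```text
t: 7.25
ee_pos: [0.4402, 0.0006, 0.0543]
eef_rot: [0.437, 0.556, -0.436, 0.557]
contact_force: [-0.5, 0.7, -1.1]
gripper_width: 0.253
t 7.25 pos [0.4402 0.0006 0.0543] q [-0.05  0.53 -0.08  2.24  0.1   0.37 -1.55] F [-0.5  0.7 -1.1] w 0.253 jaw -76.18 tilt [0.0012 0.0006]
[-0.0007  0.0032 -0.0012] [ 0.    -0.    -0.001]
[-0.0007  0.0032 -0.0012] [-3.141e+00  2.000e-03 -0.000e+00]
```

Level now; lower in small steps until contact shows.

```bash
python3 -m creep '[[-1,[0.001,0,0],[0,0,0]],[-1,[0.002,0,0],[0,0,0]],[-1,[0.002,0,0],[0,0,0]]]' ; python3 -m creep '[[-1,[0.001,0,0],[0,0,0]],[-1,[0.001,0,0],[0,0,0]]]'
```

```text
t: 7.55
ee_pos: [0.4404, 0.0005, 0.053]
eef_rot: [0.437, 0.556, -0.436, 0.557]
contact_force: [-2.7, -0.1, 15.2]
gripper_width: 0.246
t: 7.75
ee_pos: [0.4404, 0.0005, 0.0529]
eef_rot: [0.437, 0.556, -0.436, 0.557]
contact_force: [-3.5, 0.5, 21.2]
gripper_width: 0.25
```

```bash
python3 -m creep '[[-1,[-0.001,0,0],[0,0,0]],[-1,[-0.001,0,0],[0,0,0]],[-0.4,[-0.001,0,0],[0,0,0]],[-0.2,[-0.001,0,0],[0,0,0]],[0,[-0.001,0,0],[0,0,0]],[0.2,[-0.001,0,0],[0,0,0]],[0.2,[-0.001,0,0],[0,0,0]],[0.2,[-0.03,0,0],[0,0,0]],[0.5,[-0.07,0,0],[0,0,0]],[0.8,[-0.11,0,0],[0,0,0]],[1,[-0.16,0,0],[0,0,0]],[1,[-0.17,0,0],[0,0,0]]]'; python3 go.py
python3 - <<'E'
from h import *
p,d=snap('side','a4.png'); q,_=snap('top','a4t.png')
a=cv2.resize(p[180:330,280:470,::-1],(760,600),interpolation=cv2.INTER_CUBIC);cv2.imwrite('pics/a4c.png',a)
import seal
for c in(('side',),): print(np.round(seal.fitseal((.441,.001),.006,c)[:2],4))
E
```

```text
t: 8.95
ee_pos: [0.4419, 0.0006, 0.2276]
eef_rot: [0.439, 0.554, -0.434, 0.559]
contact_force: [0.8, -0.3, -0.9]
gripper_width: 1.0
t 8.95 pos [0.4419 0.0006 0.2276] q [-0.01  0.24 -0.12  2.04  0.04  0.85 -1.48] F [ 0.8 -0.3 -0.9] w 1.0 jaw -76.2 tilt [0.0102 0.001 ]Traceback (most recent call last):
  File "<stdin>", line 5, in <module>
  File "seal.py", line 19, in fitseal
    x0=np.array([*xy,a]); r=minimize(cost,x0,method='Nelder-Mead',options=dict(initial_simplex=x0+np.array([[0,0,0],[.006,0,0],[0,.006,0],[0,0,.2]])))
                            ~~~~~~~~^^^^^^^^^^^^^^^^^^^^^^^^^^^^^^^^^^^^^^^^^^^^^^^^^^^^^^^^^^^^^^^^^^^^^^^^^^^^^^^^^^^^^^^^^^^^^^^^^^^^^^^^^^^^^^^^^^
    res = _minimize_neldermead(fun, x0, args, callback, bounds=bounds,
                               **options)
    fsim[k] = func(sim[k])
              ~~~~^^^^^^^^
    fx = function(np.copy(x), *(wrapper_args + args))
  File "seal.py", line 16, in <lambda>
    cost=lambda p:sum(np.abs(rend(n,p,b)-m).sum()/m.sum() for n,m,b in data)
                  ~~~^^^^^^^^^^^^^^^^^^^^^^^^^^^^^^^^^^^^^^^^^^^^^^^^^^^^^^^
  File "seal.py", line 16, in <genexpr>
    cost=lambda p:sum(np.abs(rend(n,p,b)-m).sum()/m.sum() for n,m,b in data)
                             ~~~~~~~~~~~^~
ValueError: operands could not be broadcast together with shapes (54,65) (0,65)
```

View pics/a4c.png

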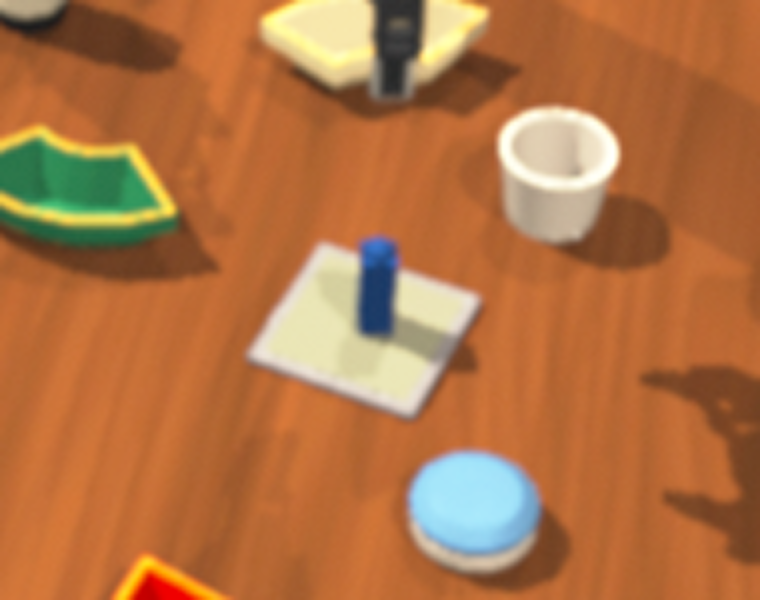

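```bash
python3 - <<'E'
from fit import *
for k,xy,a in(('red',(.493,.302),.36),('green',(.648,-.047),1.5),('ivory',(.484,-.249),-1.29)):
    for c in(('top',),('side',)):
        try: x,f=fit(xy,cams=c,a0=a); print(k,c,np.round(x,4),round(f,3))
        except Exception as e: print(k,c,'err')
E
python3 go.py .6477 -.0472 .15 86.1
```

```text
red ('top',) [0.4942 0.3015 0.3597] 0.027
red ('side',) [0.4925 0.3013 0.3569] 0.026
green ('top',) [ 0.6484 -0.047   1.4986] 0.029
green ('side',) [ 0.6465 -0.047   1.5033] 0.036
ivory ('top',) [ 0.4843 -0.2495 -1.2927] 0.029
ivory ('side',) [ 0.4822 -0.2495 -1.2906] 0.904
t 9.05 pos [0.4409 0.0005 0.2247] q [-0.01  0.25 -0.12  2.05  0.04  0.85 -1.48] F [-0.5 -0.2 -0.3] w 1.002 jaw -76.2 tilt [0.0071 0.0006]
[0.0761 0.189  0.0956] [-2.833  0.01   0.   ]
[0.0761 0.189  0.0956] [ 0.309  0.    -0.007]
```

```bash
python3 -m creep '[[1,[0,0.189,0.0956],[-2.83,0.01,0]],[1,[0,0.189,0.0956],[-2.83,0.01,0]],[1,[0,0.189,0.0956],[-2.83,0.01,0]],[1,[0,0.189,0.0956],[-2.83,0.01,0]],[1,[0,0.189,0.0956],[-2.83,0.01,0]],[1,[0,0.189,0.0956],[-2.83,0.01,0]],[1,[0,0.189,0.0956],[-2.83,0.01,0]],[1,[0,0.189,0.0956],[-2.83,0.01,0]],[1,[0,0.189,0.0956],[-2.83,0.01,0]],[1,[0,0.189,0.0956],[-2.83,0.01,0]],[1,[0,0.189,0.0956],[-2.83,0.01,0]],[1,[0,0.189,0.0956],[-2.83,0.01,0]],[1,[0,0.189,0.0956],[-2.83,0.01,0]],[1,[0,0.189,0.0956],[-2.83,0.01,0]],[1,[0,0.189,0.0956],[-2.83,0.01,0]],[1,[0,0.189,0.0956],[-2.83,0.01,0]],[1,[0,0.189,0.0956],[-2.83,0.01,0]],[1,[0,0.189,0.0956],[-2.83,0.01,0]],[1,[0,0.189,0.0956],[-2.83,0.01,0]],[1,[0,0.189,0.0956],[-2.83,0.01,0]]]' 60;  python3 go.py .6475 -.047 .07 86.0
```

```text
t: 11.05
ee_pos: [0.6464, -0.0472, 0.2235]
eef_rot: [-0.482, 0.517, 0.484, 0.516]
contact_force: [0.4, 0.3, -0.7]
gripper_width: 1.004
t 11.05 pos [ 0.6464 -0.0472  0.2235] q [ 0.46  0.65 -0.81  1.51  0.48  1.19  1.08] F [ 0.4  0.3 -0.7] w 1.004 jaw 86.1 tilt [-0.0033  0.0014]
[ 1.535e-01 -1.600e-03  1.000e-04] [ 0.002  0.001 -0.003]
[ 1.535e-01 -1.600e-03  1.000e-04] [-3.14e+00  5.00e-03  2.00e-03]
```

```bash
python3 -m creep '[[1,[0.05,-0.001,0],[0,0.001,-0.003]],[1,[0.1,-0.001,0],[0,0.001,-0.003]],[1,[0.14,-0.001,0],[0,0.001,-0.003]],[1,[0.17,-0.001,0],[0,0.001,-0.003]],[1,[0.185,-0.001,0],[0,0.001,-0.003]],[1,[0.193,-0.001,0],[0,0.001,-0.003]],[1,[0.193,-0.001,0],[0,0.001,-0.003]],[1,[0.193,-0.001,0],[0,0.001,-0.003]]]';  python3 go.py .6475 -.047 .03 86.0
python3 - <<'E'
from h import *
p,d=snap('side','b1.png'); snap('top','b1t.png')
cv2.imwrite('pics/b1c.png',cv2.resize(p[170:270,230:360,::-1],(780,600),interpolation=cv2.INTER_CUBIC))
E
```

```text
t: 11.85
ee_pos: [0.6477, -0.0468, 0.0318]
eef_rot: [-0.483, 0.516, 0.482, 0.517]
contact_force: [0.5, -0.2, 0.6]
gripper_width: 1.0
t 11.85 pos [ 0.6477 -0.0468  0.0318] q [ 0.39  0.84 -0.68  1.7   0.68  0.85  0.92] F [ 0.5 -0.2  0.6] w 1.0 jaw 86.05 tilt [0.0016 0.0004]
[ 0.0018  0.0002 -0.0003] [0.001 0.001 0.002]
[ 0.0018  0.0002 -0.0003] [-3.141e+00 -2.000e-03  1.000e-03]
```

View pics/b1c.png

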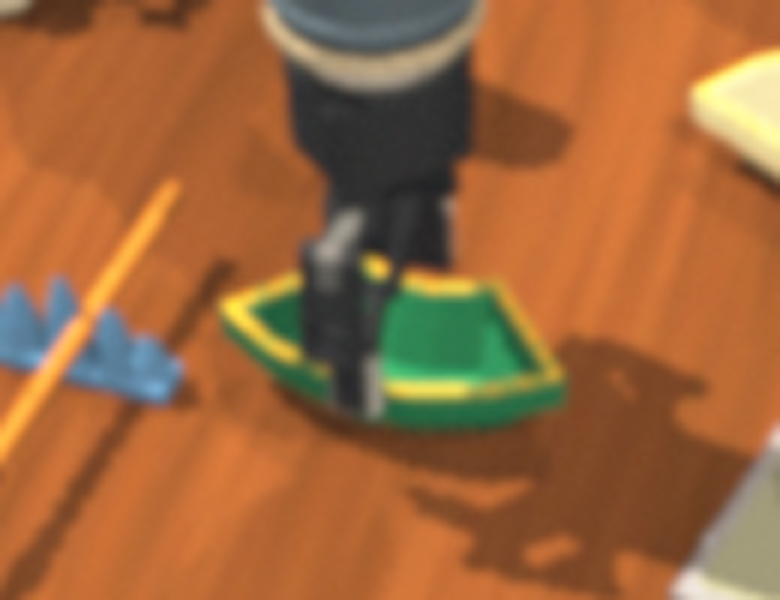

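```bash
python3 -m creep '[[1,[0.003,0,0],[0,0.001,0.002]],[1,[0.005,0,0],[0,0.001,0.002]],[1,[0.005,0,0],[0,0.001,0.002]],[0.7,[0.005,0,0],[0,0.001,0.002]],[0.4,[0.005,0,0],[0,0.001,0.002]],[0,[0.005,0,0],[0,0.001,0.002]],[0,[0.005,0,0],[0,0.001,0.002]],[0,[0.005,0,0],[0,0.001,0.002]],[0,[0.005,0,0],[0,0.001,0.002]]]' 60;  python3 go.py .6475 -.047 .03 86.0
python3 - <<'E'
from h import *
p,d=snap('side','b2.png'); snap('top','b2t.png')
cv2.imwrite('pics/b2c.png',cv2.resize(p[170:270,230:360,::-1],(780,600),interpolation=cv2.INTER_CUBIC))
W=world('side',d); g=p.astype(int).max(-1)-p.astype(int).min(-1)
m=(np.hypot(W[...,0]-.6475,W[...,1]+.047)<.06)&(g<35)&(W[...,2]>.01)&(W[...,2]<.06)&(W[...,1]>0-.03)
w=W[m]; print(m.sum()); print(w[np.argsort(w[:,2])[:15]].round(4))
E
```

```text
t: 12.85
ee_pos: [0.6479, -0.0466, 0.0279]
eef_rot: [-0.483, 0.517, 0.482, 0.517]
contact_force: [-1.5, 1.0, 7.2]
gripper_width: 0.782
t 12.85 pos [ 0.6479 -0.0466  0.0279] q [ 0.39  0.85 -0.68  1.7   0.68  0.85  0.91] F [-1.5  1.   7.2] w 0.782 jaw 86.07 tilt [ 0.0006 -0.0007]
[-0.0021  0.0004 -0.0004] [ 0.001 -0.001  0.001]
[-0.0021  0.0004 -0.0004] [-3.14e+00 -1.00e-03 -1.00e-03]
66
[[ 0.6662 -0.0157  0.0198]
 [ 0.6631 -0.0144  0.0217]
 [ 0.6434 -0.0097  0.0234]
 [ 0.6401 -0.0167  0.0245]
 [ 0.6705 -0.0134  0.0246]
 [ 0.6562 -0.0092  0.0247]
 [ 0.663  -0.0146  0.0251]
 [ 0.6387 -0.0119  0.0258]
 [ 0.6397 -0.0063  0.0276]
 [ 0.6426 -0.0077  0.0291]
 [ 0.6436 -0.0024  0.0304]
 [ 0.6466 -0.0039  0.0318]
 [ 0.6514 -0.0027  0.0319]
 [ 0.644  -0.0041  0.0322]
 [ 0.661  -0.0094  0.034 ]]
```

View pics/b2c.png

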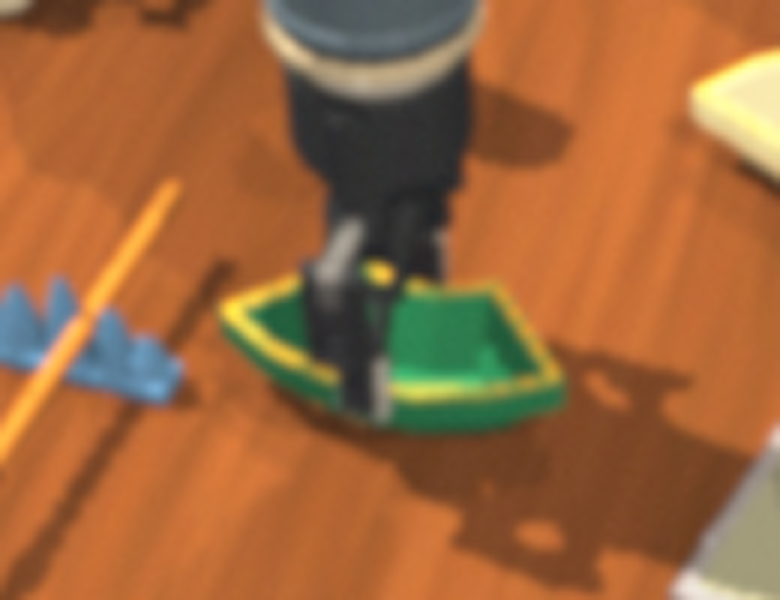

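```bash
python3 -m creep '[[-0.2,[-0.01,0,0],[0,0,0]],[-0.2,[-0.02,0,0],[0,0,0]],[-0.2,[-0.05,0,0],[0,0,0]],[-0.2,[-0.09,0,0],[0,0,0]],[-0.2,[-0.1,0,0],[0,0,0]],[-0.2,[-0.1,0,0],[0,0,0]],[-0.2,[-0.1,0,0],[0,0,0]]]';  python3 go.py .4933 .3014 .13 20.6
python3 - <<'E'
from h import *
p,d=snap('side','b3.png'); snap('top','b3t.png')
cv2.imwrite('pics/b3c.png',cv2.resize(p[140:270,210:380,::-1],(780,600),interpolation=cv2.INTER_CUBIC))
E
```

```text
t: 13.65
ee_pos: [0.6473, -0.047, 0.1273]
eef_rot: [-0.483, 0.517, 0.482, 0.517]
contact_force: [-0.0, -0.3, -2.2]
gripper_width: 0.779
t 13.65 pos [ 0.6473 -0.047   0.1273] q [ 0.43  0.74 -0.75  1.63  0.57  1.01  1.  ] F [-0.  -0.3 -2.2] w 0.779 jaw 86.05 tilt [-0.0003 -0.0012]
[-0.0031  0.1776  0.337 ] [ 1.142e+00 -1.000e-03  1.000e-03]
[-0.0031  0.1776  0.337 ] [-1.999e+00 -1.000e-03 -1.000e-03]
```

View pics/b3c.png

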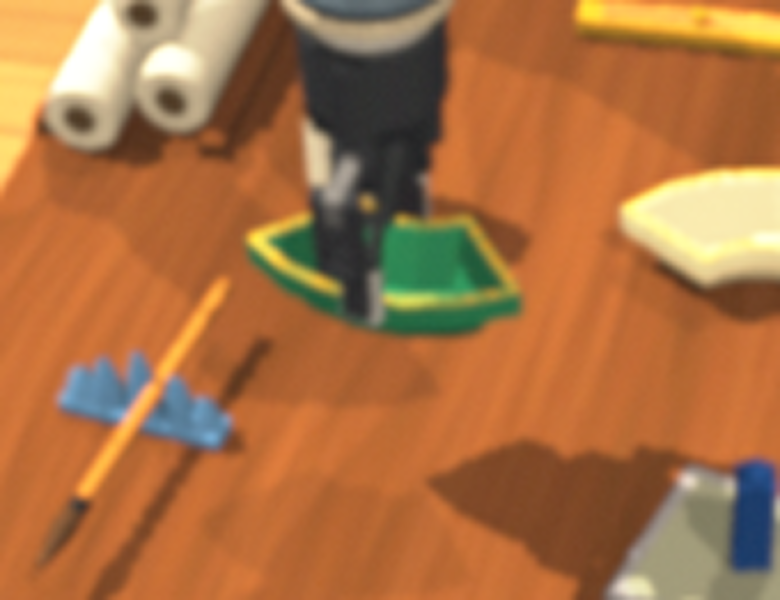

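Green tray is lifted and level. Carry to the red tray while turning.

```bash
python3 -m creep '[[-0.2,[0,0.178,0.337],[1.14,0,0]],[-0.2,[0,0.178,0.337],[1.14,0,0]],[-0.2,[0,0.178,0.337],[1.14,0,0]],[-0.2,[0,0.178,0.337],[1.14,0,0]],[-0.2,[0,0.178,0.337],[1.14,0,0]],[-0.2,[0,0.178,0.337],[1.14,0,0]],[-0.2,[0,0.178,0.337],[1.14,0,0]],[-0.2,[0,0.178,0.337],[1.14,0,0]],[-0.2,[0,0.178,0.337],[1.14,0,0]],[-0.2,[0,0.178,0.337],[1.14,0,0]],[-0.2,[0,0.178,0.337],[1.14,0,0]],[-0.2,[0,0.178,0.337],[1.14,0,0]]]';  python3 go.py .4933 .3014 .13 20.6
python3 - <<'E'
from h import *
p,d=snap('side','b4.png'); q,_=snap('top','b4t.png')
a=cv2.resize(p[270:400,240:410,::-1],(680,520),interpolation=cv2.INTER_CUBIC);cv2.imwrite('pics/b4c.png',a)
cv2.imwrite('pics/b4tc.png',cv2.resize(q[210:330,110:270,::-1],(640,480),interpolation=cv2.INTER_CUBIC))
E
```

```text
t: 14.95
ee_pos: [0.4932, 0.2997, 0.1258]
eef_rot: [-0.127, 0.697, 0.126, 0.695]
contact_force: [0.1, -0.1, -2.0]
gripper_width: 0.78
t 14.95 pos [0.4932 0.2997 0.1258] q [-0.34  0.58 -0.44  1.83  0.33  0.81 -0.59] F [ 0.1 -0.1 -2. ] w 0.78 jaw 20.64 tilt [-0.0024 -0.002 ]
[-0.0042  0.0015  0.0007] [ 0.001 -0.003  0.001]
[-0.0042  0.0015  0.0007] [-3.141e+00 -2.000e-03 -5.000e-03]
```

View pics/b4c.png

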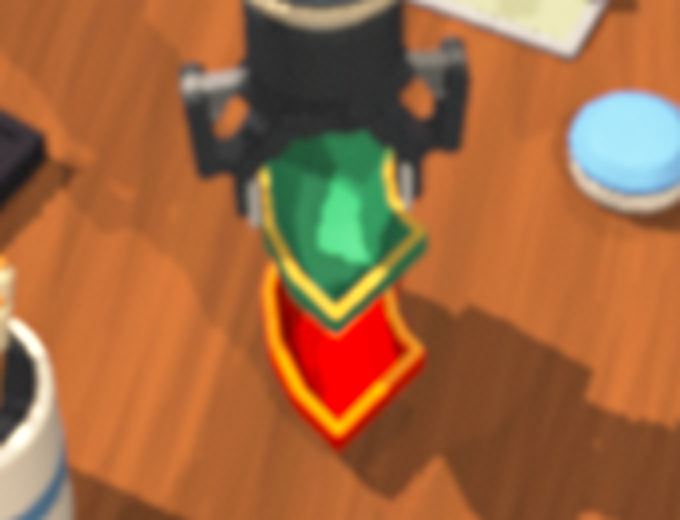

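View pics/b4tc.png

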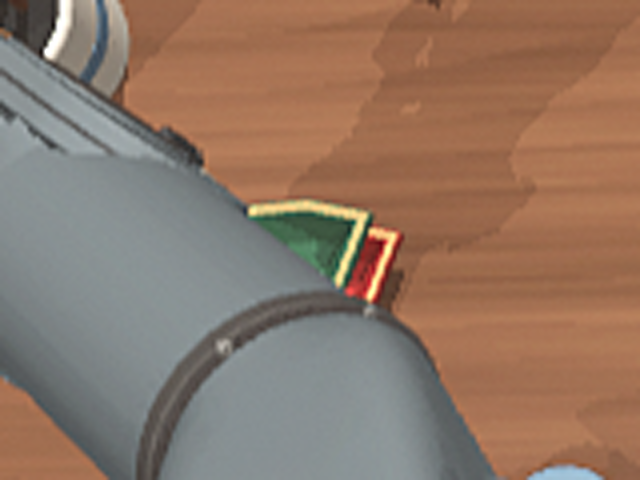

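Run:
```python
from fit import *
overlay('side',[(.4932,.2997,.3602,.0979),(.4933,.3014,.358,0)],'b4o.png',box=(280,290,360,390),sc=6)
overlay('top',[(.4932,.2997,.3602,.0979),(.4933,.3014,.358,0)],'b4to.png',box=(150,240,230,300),sc=8)
```

```text
(no output)
```

View pics/b4o.png

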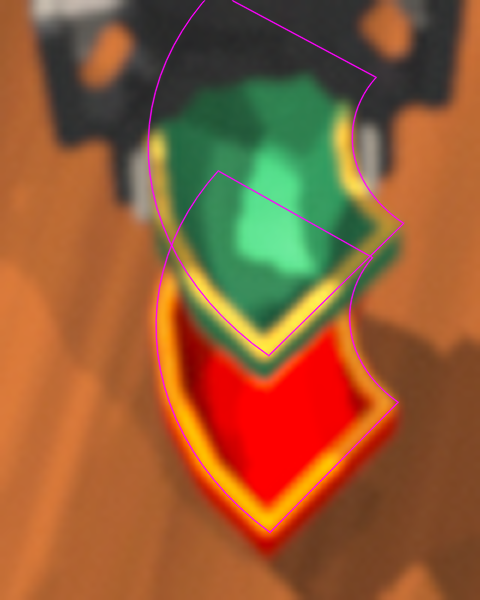

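View pics/b4to.png

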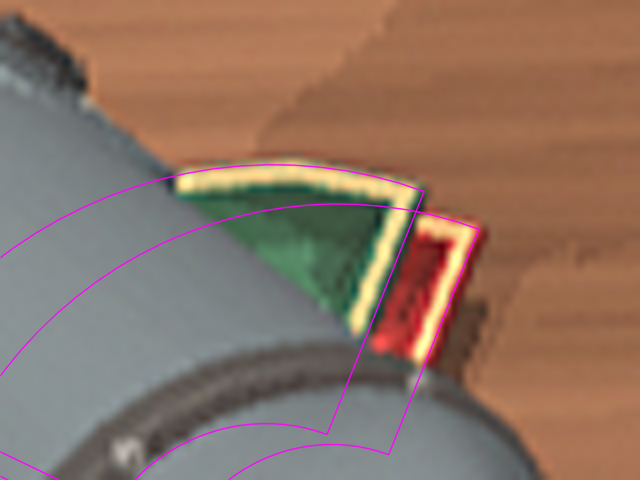

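```bash
python3 -m creep '[[-0.2,[0.015,0.001,0],[0,-0.003,0]],[-0.2,[0.03,0.001,0],[0,-0.003,0]],[-0.2,[0.045,0.001,0],[0,-0.003,0]],[-0.2,[0.058,0.001,0],[0,-0.003,0]],[-0.2,[0.058,0.001,0],[0,-0.003,0]],[-0.2,[0.058,0.001,0],[0,-0.003,0]],[-0.2,[0.058,0.001,0],[0,-0.003,0]]]';  python3 go.py .4927 .3008 .044 20.6
python3 - <<'E'
from fit import *
snap('side','b5.png'); snap('top','b5t.png'); s=manip.read_state()['ee_pos']
overlay('side',[(s[0],s[1],.3602,s[2]-.0279),(.4933,.3014,.358,0)],'b5o.png',box=(280,300,360,390),sc=6)
E
```

```text
t: 15.75
ee_pos: [0.4931, 0.3013, 0.0687]
eef_rot: [-0.127, 0.695, 0.127, 0.696]
contact_force: [0.3, -0.5, -1.6]
gripper_width: 0.778
t 15.75 pos [0.4931 0.3013 0.0687] q [-0.37  0.66 -0.4   1.88  0.38  0.68 -0.64] F [ 0.3 -0.5 -1.6] w 0.778 jaw 20.63 tilt [0.0016 0.0003]
[ 0.0247 -0.0003 -0.0006] [0.001 0.002 0.   ]
[ 0.0247 -0.0003 -0.0006] [-3.141e+00 -0.000e+00  3.000e-03]
```

View pics/b5o.png

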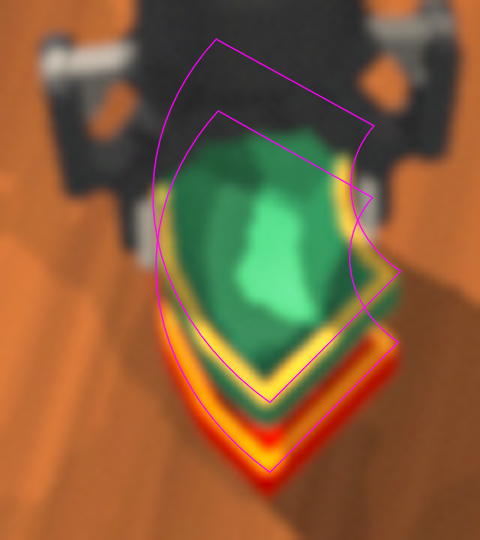

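```bash
python3 -m creep '[[-0.2,[0.005,0,-0.0005],[0,0.002,0]],[-0.2,[0.01,0,-0.0005],[0,0.002,0]],[-0.2,[0.014,0,-0.0005],[0,0.002,0]],[-0.2,[0.014,0,-0.0005],[0,0.002,0]]]';  python3 go.py .4927 .3008 .044 20.6
```

```text
t: 16.25
ee_pos: [0.4922, 0.3008, 0.054]
eef_rot: [-0.127, 0.696, 0.126, 0.695]
contact_force: [-0.1, 0.8, -1.7]
gripper_width: 0.783
t 16.25 pos [0.4922 0.3008 0.054 ] q [-0.38  0.68 -0.39  1.89  0.4   0.66 -0.65] F [-0.1  0.8 -1.7] w 0.783 jaw 20.64 tilt [-0.0012 -0.0011]
[ 0.01   -0.0002  0.0005] [ 0.001 -0.002  0.001]
[ 0.01   -0.0002  0.0005] [-3.141e+00 -1.000e-03 -2.000e-03]
```

```bash
python3 -m creep '[[-0.2,[0.003,0,0],[0,0,0]],[-0.2,[0.006,0,0],[0,0,0]],[-0.2,[0.008,0,0],[0,0,0]],[-0.2,[0.008,0,0],[0,0,0]]]';  python3 go.py .4927 .3008 .044 20.6
```

```text
t: 16.65
ee_pos: [0.4921, 0.3007, 0.0456]
eef_rot: [-0.127, 0.696, 0.126, 0.695]
contact_force: [-1.3, -0.2, -2.4]
gripper_width: 0.78
t 16.65 pos [0.4921 0.3007 0.0456] q [-0.39  0.69 -0.38  1.89  0.4   0.64 -0.66] F [-1.3 -0.2 -2.4] w 0.78 jaw 20.64 tilt [-0.0016 -0.0014]
[ 0.0016 -0.0001  0.0007] [ 0.001 -0.002  0.001]
[ 0.0016 -0.0001  0.0007] [-3.141e+00 -1.000e-03 -3.000e-03]
```

Almost home with no contact force; the last few mm.

```bash
python3 -m creep '[[-0.2,[0.001,0,0],[0,-0.001,0]],[-0.2,[0.002,0,0],[0,-0.001,0]],[-0.2,[0.002,0,0],[0,-0.001,0]]]';  python3 go.py .4927 .3008 .044 20.6
python3 - <<'E'
from fit import *
snap('side','b6.png')
overlay('side',[(.4927,.301,.36,.016),],'b6o.png',box=(280,300,360,390),sc=6)
E
```

```text
t: 16.95
ee_pos: [0.4921, 0.3007, 0.0439]
eef_rot: [-0.127, 0.696, 0.126, 0.695]
contact_force: [-0.6, -0.6, 2.1]
gripper_width: 0.778
t 16.95 pos [0.4921 0.3007 0.0439] q [-0.39  0.69 -0.38  1.89  0.41  0.63 -0.66] F [-0.6 -0.6  2.1] w 0.778 jaw 20.65 tilt [-0.0004 -0.0011]
[-0.0001 -0.0002  0.0006] [ 0.001 -0.001  0.001]
[-0.0001 -0.0002  0.0006] [-3.141e+00 -1.000e-03 -1.000e-03]
```

View pics/b6o.png

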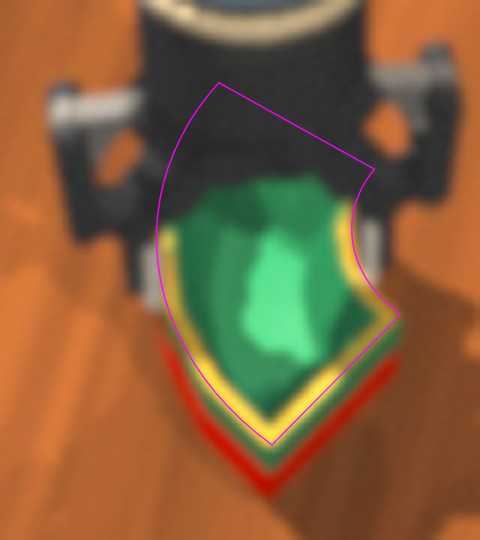

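```bash
python3 -m creep '[[0.6,[0,0,0],[0,0,0]],[0.7,[0,0,0],[0,0,0]],[0.85,[0,0,0],[0,0,0]],[1,[0,0,0],[0,0,0]],[1,[0,0,0],[0,0,0]],[1,[-0.01,0,0],[0,0,0]],[1,[-0.03,0,0],[0,0,0]],[1,[-0.07,0,0],[0,0,0]],[1,[-0.12,0,0],[0,0,0]],[1,[-0.16,0,0],[0,0,0]],[1,[-0.16,0,0],[0,0,0]]]';  python3 go.py .6 -.0 .2 -20 .4835 -.2493 .2 -74.1
python3 - <<'E'
from fit import *
p,_=snap('side','b7.png'); snap('top','b7t.png')
cv2.imwrite('pics/b7o.png',cv2.resize(p[300:390,280:360,::-1],None,fx=6,fy=6,interpolation=cv2.INTER_CUBIC))
for c in(('side',),('top',)):
    print(c,fit((.493,.301),zb=.016,zmin=.012,cams=c,a0=.36))
E
```

```text
t: 18.1
ee_pos: [0.4941, 0.303, 0.2104]
eef_rot: [-0.126, 0.693, 0.128, 0.699]
contact_force: [0.2, -0.1, -0.4]
gripper_width: 1.001
t 18.1 pos [0.4941 0.303  0.2104] q [-0.31  0.49 -0.48  1.73  0.27  0.98 -0.53] F [ 0.2 -0.1 -0.4] w 1.001 jaw 20.64 tilt [0.0077 0.0046]
[ 0.0098 -0.3209 -0.0078] [ 0.709  0.008 -0.005]
[ 0.0098 -0.3209 -0.0078] [-2.432  0.006  0.01 ]
[ 0.0078 -0.5131 -0.2047] [ 1.654  0.005 -0.009]
[ 0.0078 -0.5131 -0.2047] [-1.488  0.008  0.005]
('side',) (array([0.49155049, 0.30390782, 0.36201569]), np.float64(0.044407075639491644))
('top',) (array([0.49655419, 0.29921325, 0.29445976]), np.float64(2.199803921568628))
```

View pics/b7o.png

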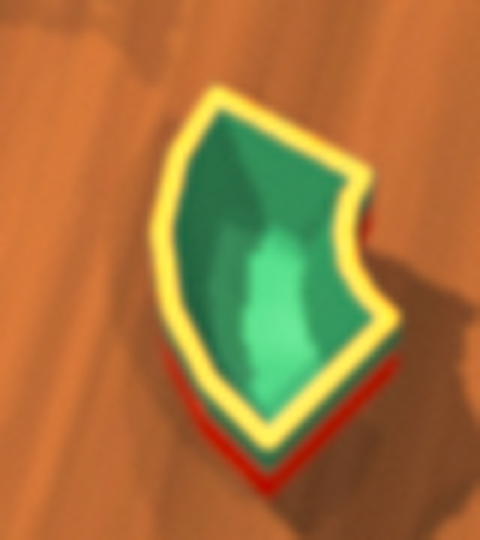

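```bash
python3 -m creep '[[1,[0,-0.513,-0.205],[1.654,0.005,-0.009]],[1,[0,-0.513,-0.205],[1.654,0.005,-0.009]],[1,[0,-0.513,-0.205],[1.654,0.005,-0.009]],[1,[0,-0.513,-0.205],[1.654,0.005,-0.009]],[1,[0,-0.513,-0.205],[1.654,0.005,-0.009]],[1,[0,-0.513,-0.205],[1.654,0.005,-0.009]],[1,[0,-0.513,-0.205],[1.654,0.005,-0.009]],[1,[0,-0.513,-0.205],[1.654,0.005,-0.009]],[1,[0,-0.513,-0.205],[1.654,0.005,-0.009]],[1,[0,-0.513,-0.205],[1.654,0.005,-0.009]],[1,[0,-0.513,-0.205],[1.654,0.005,-0.009]],[1,[0,-0.513,-0.205],[1.654,0.005,-0.009]],[1,[0,-0.513,-0.205],[1.654,0.005,-0.009]],[1,[0,-0.513,-0.205],[1.654,0.005,-0.009]],[1,[0,-0.513,-0.205],[1.654,0.005,-0.009]]]';  python3 go.py .4836 -.2493 .06 -74.0
python3 - <<'E'
from fit import *
p,_=snap('side','c1.png'); q,_=snap('top','c1t.png')
for c in(('side',),('top',)):
  for zm in(.024,.028):
    print(c,fit((.493,.301),zb=.016,zmin=zm,cams=c,a0=.36))
W=world('side',np.load('/tmp/side.npz')['d']); m=optics.masks_of('tray_green','side')[0]['mask']
E
```

```text
t: 19.7
ee_pos: [0.4815, -0.2495, 0.205]
eef_rot: [0.423, 0.566, -0.428, 0.564]
contact_force: [1.2, -0.1, 0.2]
gripper_width: 1.003
t 19.7 pos [ 0.4815 -0.2495  0.205 ] q [ 0.37  0.42  0.03  1.83 -0.01  0.9  -0.89] F [ 1.2 -0.1  0.2] w 1.003 jaw -73.94 tilt [-0.0064 -0.004 ]
[1.45e-01 3.10e-03 1.00e-04] [0.001 0.002 0.007]
[1.45e-01 3.10e-03 1.00e-04] [-3.141e+00 -1.100e-02  3.000e-03]
('side',) (array([0.49244263, 0.30088734, 0.36926991]), np.float64(0.0455168702325799))
('side',) (array([0.49340646, 0.2989036 , 0.35501529]), np.float64(0.06745870762097943))
('top',) (array([0.49388409, 0.30178423, 0.35889129]), np.float64(0.030522256295883277))
('top',) (array([0.49391455, 0.3023497 , 0.36772859]), np.float64(0.03572828293495735))
```

```bash
python3 -m creep '[[1,[0.05,0.0015,0],[0,0.002,0.007]],[1,[0.1,0.0015,0],[0,0.002,0.007]],[1,[0.13,0.0015,0],[0,0.002,0.007]],[1,[0.155,0.0015,0],[0,0.002,0.007]],[1,[0.168,0.0015,0],[0,0.002,0.007]],[1,[0.175,0.0015,0],[0,0.002,0.007]],[1,[0.175,0.0015,0],[0,0.002,0.007]],[1,[0.175,0.0015,0],[0,0.002,0.007]]]' 60;  python3 go.py .4836 -.2493 .027 -74.0
python3 - <<'E'
from fit import *
p,_=snap('side','c2.png')
cv2.imwrite('pics/c2c.png',cv2.resize(p[140:240,320:450,::-1],(780,600),interpolation=cv2.INTER_CUBIC))
E
```

```text
t: 20.65
ee_pos: [0.4827, -0.2508, 0.0314]
eef_rot: [0.426, 0.564, -0.426, 0.566]
contact_force: [0.7, 0.5, -0.4]
gripper_width: 0.999
t 20.65 pos [ 0.4827 -0.2508  0.0314] q [ 0.39  0.66  0.01  2.   -0.01  0.48 -0.89] F [ 0.7  0.5 -0.4] w 0.999 jaw -74.01 tilt [ 0.002  -0.0015]
[ 0.0044  0.0013 -0.0012] [-0.     0.002 -0.001]
[ 0.0044  0.0013 -0.0012] [ 3.141e+00 -2.000e-03 -3.000e-03]
```

View pics/c2c.png

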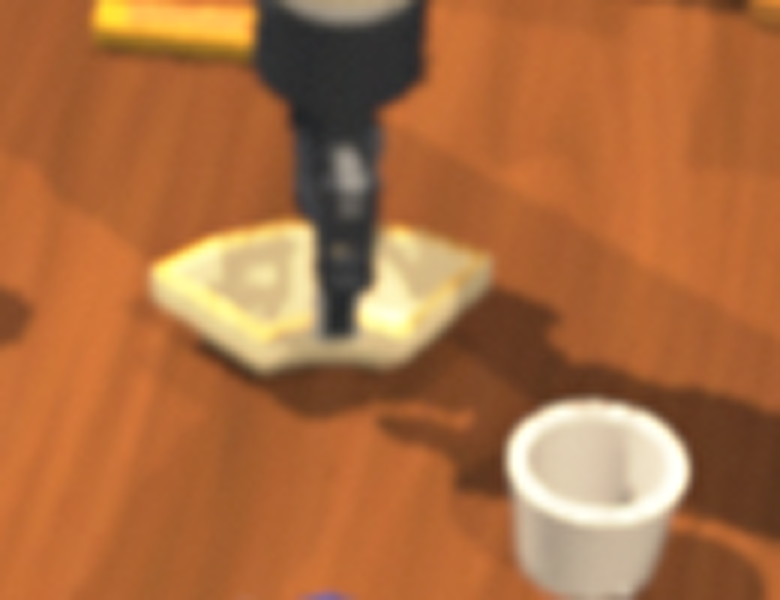

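```bash
python3 -m creep '[[1,[0.003,0.001,-0.001],[0,0.002,-0.001]],[1,[0.005,0.001,-0.001],[0,0.002,-0.001]],[1,[0.005,0.001,-0.001],[0,0.002,-0.001]],[0.7,[0.005,0.001,-0.001],[0,0.002,-0.001]],[0.4,[0.005,0.001,-0.001],[0,0.002,-0.001]],[0,[0.005,0.001,-0.001],[0,0.002,-0.001]],[0,[0.005,0.001,-0.001],[0,0.002,-0.001]],[0,[0.005,0.001,-0.001],[0,0.002,-0.001]],[0,[0.005,0.001,-0.001],[0,0.002,-0.001]]]' 60;  python3 go.py .4836 -.2493 .027 -74.0
```

```text
t: 21.6
ee_pos: [0.4835, -0.2499, 0.0273]
eef_rot: [0.426, 0.564, -0.425, 0.565]
contact_force: [-2.1, 1.0, 10.0]
gripper_width: 0.783
t 21.6 pos [ 0.4835 -0.2499  0.0273] q [ 0.39  0.67  0.01  2.   -0.01  0.47 -0.89] F [-2.1  1.  10. ] w 0.783 jaw -74.02 tilt [ 0.0012 -0.0004]
[ 0.0003  0.0003 -0.0006] [-0.     0.001 -0.001]
[ 0.0003  0.0003 -0.0006] [ 3.141e+00 -2.000e-03 -1.000e-03]
```

```bash
python3 -m creep '[[-0.2,[-0.01,0,0],[0,0,0]],[-0.2,[-0.02,0,0],[0,0,0]],[-0.2,[-0.05,0,0],[0,0,0]],[-0.2,[-0.09,0,0],[0,0,0]],[-0.2,[-0.125,0,0],[0,0,0]],[-0.2,[-0.135,0,0],[0,0,0]],[-0.2,[-0.135,0,0],[0,0,0]],[-0.2,[-0.135,0,0],[0,0,0]]]';  python3 go.py .4932 .3010 .15 20.7
python3 - <<'E'
from h import *
p,d=snap('side','c3.png')
cv2.imwrite('pics/c3c.png',cv2.resize(p[80:260,300:480,::-1],(600,600),interpolation=cv2.INTER_CUBIC))
E
```

```text
t: 22.4
ee_pos: [0.4827, -0.2495, 0.1615]
eef_rot: [0.426, 0.565, -0.426, 0.565]
contact_force: [-0.5, 0.6, -2.4]
gripper_width: 0.779
t 22.4 pos [ 0.4827 -0.2495  0.1615] q [ 0.38  0.47  0.02  1.89 -0.01  0.79 -0.89] F [-0.5  0.6 -2.4] w 0.779 jaw -74.01 tilt [0.0002 0.0001]
[ 0.0115  0.1617 -0.5264] [-1.653  0.    -0.   ]
[ 0.0115  0.1617 -0.5264] [ 1.489 -0.    -0.   ]
```

View pics/c3c.png

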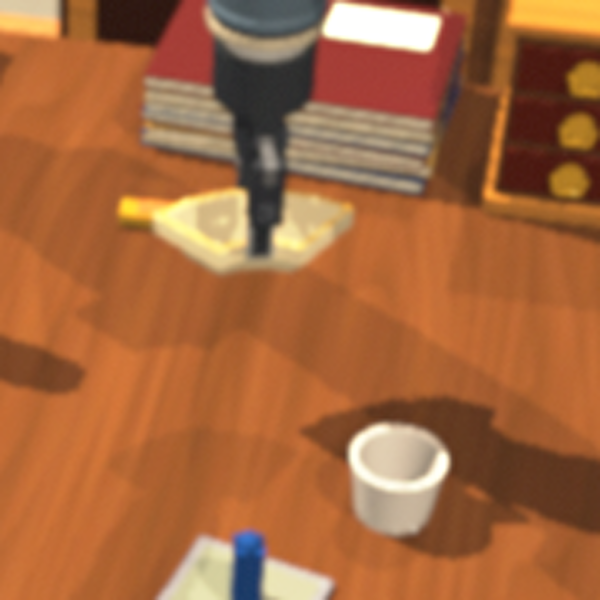

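Ivory held level at TCP 0.16. Carry over to the nest.

```bash
python3 -m creep '[[-0.2,[0,0.162,-0.526],[-1.653,0,0]],[-0.2,[0,0.162,-0.526],[-1.653,0,0]],[-0.2,[0,0.162,-0.526],[-1.653,0,0]],[-0.2,[0,0.162,-0.526],[-1.653,0,0]],[-0.2,[0,0.162,-0.526],[-1.653,0,0]],[-0.2,[0,0.162,-0.526],[-1.653,0,0]],[-0.2,[0,0.162,-0.526],[-1.653,0,0]],[-0.2,[0,0.162,-0.526],[-1.653,0,0]],[-0.2,[0,0.162,-0.526],[-1.653,0,0]],[-0.2,[0,0.162,-0.526],[-1.653,0,0]],[-0.2,[0,0.162,-0.526],[-1.653,0,0]],[-0.2,[0,0.162,-0.526],[-1.653,0,0]],[-0.2,[0,0.162,-0.526],[-1.653,0,0]],[-0.2,[0,0.162,-0.526],[-1.653,0,0]],[-0.2,[0,0.162,-0.526],[-1.653,0,0]],[-0.2,[0,0.162,-0.526],[-1.653,0,0]]]';  python3 go.py .4932 .3010 .09 20.7
```

```text
t: 24.05
ee_pos: [0.4936, 0.2994, 0.1611]
eef_rot: [-0.126, 0.696, 0.126, 0.695]
contact_force: [1.3, 0.2, -2.7]
gripper_width: 0.783
t 24.05 pos [0.4936 0.2994 0.1611] q [-0.33  0.54 -0.46  1.79  0.3   0.88 -0.56] F [ 1.3  0.2 -2.7] w 0.783 jaw 20.57 tilt [-0.001  -0.0002]
[0.0711 0.0016 0.0002] [-0.002 -0.001 -0.   ]
[0.0711 0.0016 0.0002] [ 3.139e+00 -0.000e+00  2.000e-03]
```

```bash
python3 -m creep '[[-0.2,[0.03,0.001,0],[-0.002,-0.001,0]],[-0.2,[0.055,0.001,0],[-0.002,-0.001,0]],[-0.2,[0.07,0.001,0],[-0.002,-0.001,0]],[-0.2,[0.074,0.001,0],[-0.002,-0.001,0]],[-0.2,[0.074,0.001,0],[-0.002,-0.001,0]],[-0.2,[0.074,0.001,0],[-0.002,-0.001,0]],[-0.2,[0.074,0.001,0],[-0.002,-0.001,0]]]';  python3 go.py .4930 .3010 .0593 20.7
python3 - <<'E'
from fit import *
snap('side','c4.png'); snap('top','c4t.png'); s=manip.read_state()['ee_pos']
P=[(s[0],s[1],.361,s[2]-.0273),(.4932,.3013,.362,.016)]
overlay('side',P,'c4o.png',box=(280,290,360,390),sc=6)
overlay('top',P,'c4to.png',box=(150,240,230,300),sc=8)
E
```

```text
t: 24.75
ee_pos: [0.4938, 0.3006, 0.0881]
eef_rot: [-0.127, 0.695, 0.127, 0.696]
contact_force: [0.2, 0.4, -2.1]
gripper_width: 0.78
t 24.75 pos [0.4938 0.3006 0.0881] q [-0.36  0.63 -0.42  1.86  0.37  0.72 -0.62] F [ 0.2  0.4 -2.1] w 0.78 jaw 20.67 tilt [0.0014 0.0011]
[ 0.0288  0.0006 -0.0007] [-0.001  0.002 -0.001]
[ 0.0288  0.0006 -0.0007] [ 3.141e+00 -1.000e-03 -3.000e-03]
```

View pics/c4o.png

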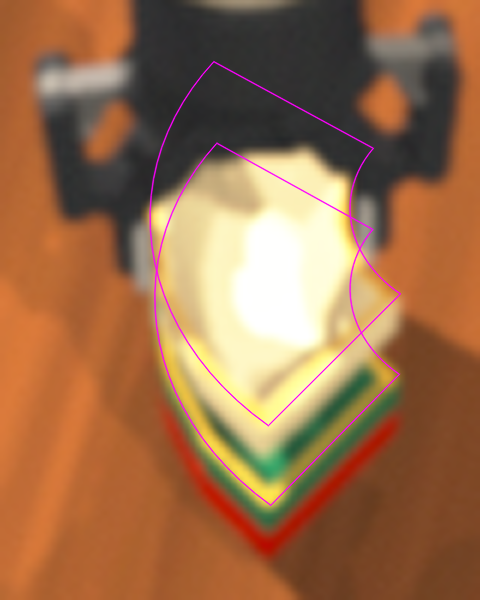

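View pics/c4to.png

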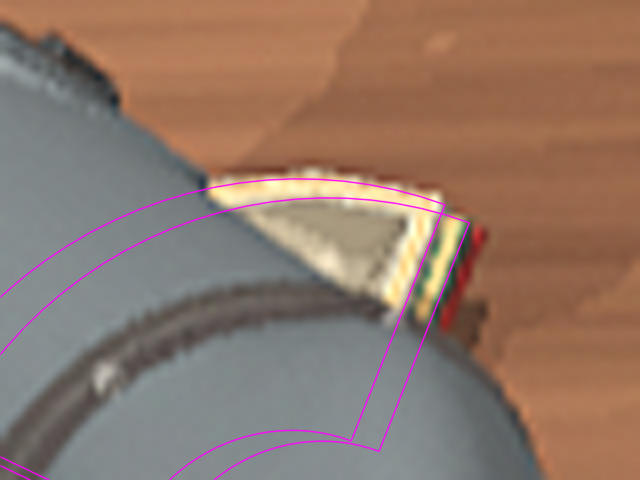

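```bash
python3 -m creep '[[-0.2,[0.006,0.0005,-0.0005],[0,0.001,-0.001]],[-0.2,[0.011,0.0005,-0.0005],[0,0.001,-0.001]],[-0.2,[0.016,0.0005,-0.0005],[0,0.001,-0.001]],[-0.2,[0.018,0.0005,-0.0005],[0,0.001,-0.001]],[-0.2,[0.018,0.0005,-0.0005],[0,0.001,-0.001]]]';  python3 go.py .4930 .3010 .0593 20.7
```

```text
t: 25.35
ee_pos: [0.4927, 0.3007, 0.0693]
eef_rot: [-0.127, 0.696, 0.127, 0.695]
contact_force: [0.1, -0.1, -2.9]
gripper_width: 0.775
t 25.35 pos [0.4927 0.3007 0.0693] q [-0.37  0.65 -0.4   1.88  0.38  0.69 -0.64] F [ 0.1 -0.1 -2.9] w 0.775 jaw 20.68 tilt [-0.0003 -0.001 ]
[0.01   0.0002 0.0004] [-0.    -0.001  0.001]
[0.01   0.0002 0.0004] [3.141e+00 1.000e-03 1.000e-03]
```

```bash
python3 -m creep '[[-0.2,[0.003,0,0],[0,0,0]],[-0.2,[0.006,0,0],[0,0,0]],[-0.2,[0.008,0,0],[0,0,0]],[-0.2,[0.008,0,0],[0,0,0]]]';  python3 go.py .4930 .3010 .0593 20.7
```

```text
t: 25.75
ee_pos: [0.4926, 0.3005, 0.061]
eef_rot: [-0.127, 0.696, 0.126, 0.695]
contact_force: [0.5, 0.0, -2.8]
gripper_width: 0.78
t 25.75 pos [0.4926 0.3005 0.061 ] q [-0.38  0.67 -0.39  1.88  0.39  0.67 -0.65] F [ 0.5  0.  -2.8] w 0.78 jaw 20.68 tilt [-0.0008 -0.0013]
[0.0017 0.0003 0.0006] [-0.    -0.001  0.001]
[0.0017 0.0003 0.0006] [3.141e+00 1.000e-03 2.000e-03]
```

```bash
python3 -m creep '[[-0.2,[0.001,0,0],[0,-0.001,0]],[-0.2,[0.002,0,0],[0,-0.001,0]],[-0.2,[0.002,0,0],[0,-0.001,0]]]';  python3 go.py .4930 .3010 .0593 20.7
```

```text
t: 26.05
ee_pos: [0.4926, 0.3006, 0.0594]
eef_rot: [-0.127, 0.695, 0.127, 0.696]
contact_force: [-0.5, -1.2, 2.4]
gripper_width: 0.775
t 26.05 pos [0.4926 0.3006 0.0594] q [-0.38  0.67 -0.39  1.88  0.39  0.67 -0.65] F [-0.5 -1.2  2.4] w 0.775 jaw 20.68 tilt [ 0.0005 -0.0009]
[0.0001 0.0002 0.0005] [-0.     0.     0.001]
[0.0001 0.0002 0.0005] [ 3.141e+00  2.000e-03 -0.000e+00]
```

Seated at the expected height and the load has transferred. Release and retreat.

```bash
python3 -m creep '[[0.6,[0,0,0],[0,0,0]],[0.7,[0,0,0],[0,0,0]],[0.85,[0,0,0],[0,0,0]],[1,[0,0,0],[0,0,0]],[1,[0,0,0],[0,0,0]],[1,[-0.01,0,0],[0,0,0]],[1,[-0.03,0,0],[0,0,0]],[1,[-0.07,0,0],[0,0,0]],[1,[-0.12,0,0],[0,0,0]],[1,[-0.16,0,0],[0,0,0]],[1,[-0.16,-0.05,0],[0,0,0]],[1,[-0.16,-0.1,0],[0,0,0]],[1,[-0.16,-0.15,0],[0,0,0]],[1,[-0.16,-0.2,0],[0,0,0]],[1,[-0.16,-0.25,0],[0,0,0]],[1,[-0.16,-0.3,0],[0,0,0]],[1,[-0.16,-0.3,0],[0,0,0]],[1,[-0.16,-0.3,0],[0,0,0]]]'
python3 - <<'E'
from fit import *
p,_=snap('side','d1.png'); q,_=snap('top','d1t.png')
a=cv2.resize(p[290:390,280:360,::-1],(480,600),interpolation=cv2.INTER_CUBIC); b=cv2.resize(q[250:320,140:220,::-1],None,fx=3.9,fy=3.9); c=np.zeros((600,800,3),np.uint8); c[:,:480]=a; c[:b.shape[0],480:480+b.shape[1]]=b; cv2.imwrite('pics/d1o.png',c)
for cm in('side','top'):
  print(cm,fit((.493,.301),zb=.032,zmin=.024,cams=(cm,),a0=.36))
  W=world(cm,np.load('/tmp/%s.npz'%cm)['d']); m=(np.hypot(W[...,0]-.493,W[...,1]-.3013)<.1)&(W[...,2]>.062)&(W[...,2]<.09); w=W[m]
  A=np.c_[w[:,:2]-w[:,:2].mean(0),np.ones(len(w))]; print(m.sum(),np.linalg.lstsq(A,w[:,2],rcond=None)[0].round(4),np.percentile(w[:,2],[50,90]).round(4))
for n in('seal','paste_box','water_cup','inkstone','ink_bottle','brush_rest','brush_pot','paperweight'):
    r=optics.masks_of(n,'top'); print(n,[(np.round(e['xy']),round(e['score'],2)) for e in r[:1]])
E
```

```text
t: 27.85
ee_pos: [0.5986, 0.0187, 0.2201]
eef_rot: [-0.126, 0.696, 0.126, 0.696]
contact_force: [-0.3, 0.8, 0.4]
gripper_width: 0.999
side (array([0.49305163, 0.30096972, 0.36059957]), np.float64(0.04590501294857566))
579 [0.0068 0.0047 0.0673] [0.0675 0.0704]
top (array([0.49460978, 0.30179884, 0.36716555]), np.float64(0.0308710058097313))
633 [-0.0043 -0.0058  0.069 ] [0.0692 0.0735]
seal [(array([312., 306.]), 0.51)]
paste_box [(array([253., 342.]), 0.88)]
water_cup [(array([507., 246.]), 0.29)]
inkstone [(array([201., 175.]), 0.93)]
ink_bottle [(array([420., 171.]), 0.59)]
brush_rest [(array([340., 160.]), 0.62)]
brush_pot [(array([108., 213.]), 0.67)]
paperweight [(array([504., 246.]), 0.75)]
```

View pics/d1o.png

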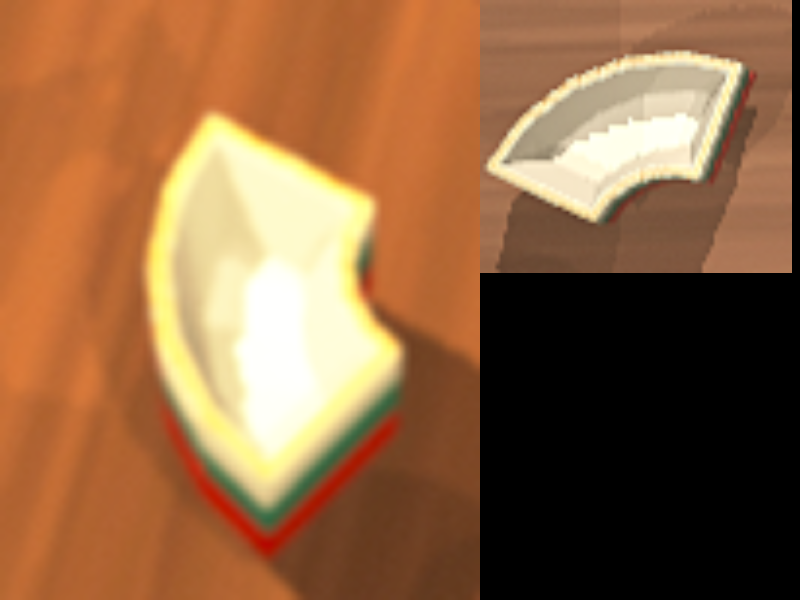

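View pics/d1.png

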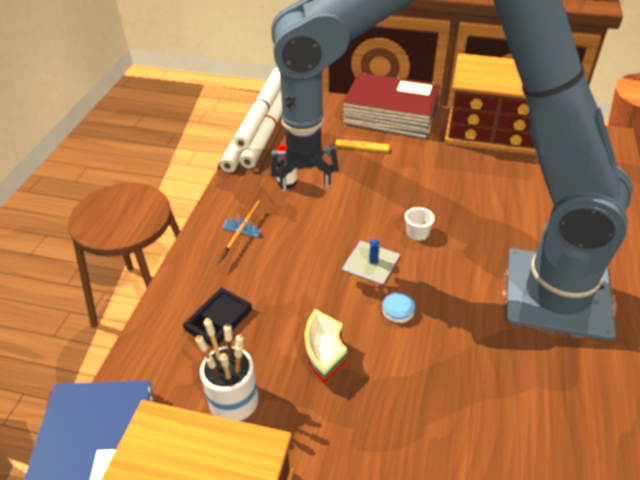

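```bash
python3 -c "
from workcell import job; print(job.sign_off())"
```

```text
the job is handed in; nothing more can be done
None
```

I stood the seal upright on the mat, then nested the green tray in the red and the ivory tray in the green. I handed the job in at about 28 s, and no verdict was reported.

**Last checks:**
- **Seal:** it stands upright near the middle of the mat. This rests on the pictures and the release position. The one numeric fit of the seal on the mat crashed, and I did not repeat it.
- **Trays in place:** the outline fits for red, green and ivory agree within about 1 mm and 0.01 rad.
- **Trays home:** both trays reached their expected seated height, and the load came off the gripper before I let go. The top rim measures about 70 mm, as it should for three nested trays, and is level within about 0.01 rad.
- **Other things:** by eye in the last side picture they are all where they were at the start. In that last check the network called the paperweight "water_cup" in the top view, with a low score. The side picture shows the cup in its original place.
- **Robot:** the gripper is open and clear of everything.

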